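Tong a clean bottle stopper into the dish under the shelf

ROBOT

A 6-joint arm with a two-finger parallel gripper is mounted at the origin on the work surface. World frame = base frame: x ahead of the robot, y to its left, z up, the work surface at z = 0. Lengths are in m, angles in rad, forces in N, time in s.
With the tool pointing down it reaches from about 0.25 to 0.775 m from the base axis. Payload 4 kg.
Tool frame: the origin (TCP) lies at the centre of the arm's flange, where the gripper is bolted on; the fingertips stand ahead of it and the grasp point (between the pads) lies 180 mm ahead of it (robot.tcp_to_tips is the z of the fingertips in the tool frame, in m); z points along the fingers, y is the direction in which the jaws open and shut (so a half turn about z gives the same grasp; the last joint's range is limited). The gripper opens to 94 mm and grips with 3 to 60 N. Pads are 16 mm wide; open, the fingers measure 119 mm over their backs; the gripper's body (75 mm by 177 mm) begins 78 mm behind the grasp point.
Start: joints at [-1.318, 0.087, 1.371, -0, 1.684, -0.103], TCP at [0.192, -0.516, 0.405] pointing down, gripper open.
Joint ranges: [-3.1, 3.1], [-0.76, 2.03], [0.27, 2.55], [-1.08, 4.22], [0.17, 2.65], [-2.57, 2.57]. Speed limits (rad/s): [2.79, 2.79, 3.14, 3.14, 3.14, 3.14].

INTERFACE

Orientations are given as [roll, pitch, yaw] about the fixed x, y, z axes, in that order (R = Rz(yaw) Ry(pitch) Rx(roll)).
In Python, from bench import robot gives the robot as it stands.
- The arm moves only by the tool move_arm, never from a script. Its argument "increments" is a list that holds one entry, the list of rows, each a list of 7 numbers: the opening, from 0 (shut) to 1 (fully open), then the shift along the tool's x, y, z as a fraction of full scale, then the turn, a rotation vector about the tool's x, y, z as a fraction of full scale. In form: [[[jaw, dx, dy, dz, rx, ry, rz], ...]]. A call has 1 to 8 rows; each row is the pose to reach, as a shift and turn from the pose commanded when the call began, along the tool's axes at that moment; what a row does not reach only later rows make up. Full scale, the value 1, is 0.1 m for a shift and pi/2 rad for a turn. A row lasts 1/12 s, in which the tool goes at most 41.7 mm and 7.16 degrees, less where a joint would pass 70% of its speed; a pose out of reach is approached as far as the arm can. A call with a number of a shift or a turn outside -1 to 1 is refused whole. A call with a gripper value outside its range is refused whole. The fingers move at their own pace and stop on an object; the grip force is fixed at half the most. Time passes only in rows, so rows that repeat a pose let the fingers close. It gives the time, the measured TCP pose, the force and the opening at its end, in the units of the state.
- robot.get_obs(): the state, without advancing time (a new reading comes with each control period).
- robot.snapshot(name): name is "scene" or "side" or "wrist"; returns (picture, depth): 400x640x3 uint8, red, green, blue; 400x640 float32, m along the optical axis (not along the pixel's ray), 0 where there is no reading.
- robot.camera_params(name): a dict with "mtx" (3x3 intrinsics, pixels), "k1" (the pictures are not rectified: a ray, as slopes to the right and down, at radius r is drawn at 1 + k1 r^2 times it, then the intrinsics apply), "R" (3x3) and "t" (3): a world point X has camera coordinates R X + t. Camera axes: x right, y down, z forward; pixel columns grow to the right and rows downward; lengths in m; the calibration is good to about 2 mm. A picture is of the moment at which its call begins: read the wrist's pose just before it. camera_params takes no time and is no camera call; for the wrist camera it gives the pose at the moment of the call.
- robot.close_job(): hands the job in, once; it reports no verdict.
The state is a dict: "time": time; "joint_positions": joint angles; "qvel": joint speeds; "joint_torque": joint torques, N m; "tool_pos": TCP position; "ee_rot": TCP orientation; "wrist_force": force on the tool from outside, world axes, zero at the start; "wrist_torque": the same for the moment, N m; "width": finger opening in m.
Only numpy, scipy, OpenCV 4.12 (cv2) and the standard library are available. Lean on these libraries where they do the work, as an engineer would, in place of code of your own. Each camera call takes 0.05 s, during which the arm holds its last target.

TASK

The orange bottle stopper has just been sterilised, so nothing but the tongs may touch it: take the sprung tongs from their stand, squeeze them shut on the stopper, carry it off the mat and stand it upright in the middle of the glass dish on the grey tier, under the edge of the white one. Then hang the tongs back on their stand by the cross pin and let go, leaving the dish and everything else where it is.

Things in the scene. Friction and masses are not known exactly. Their poses are not given: they have to be found in the camera images.
- tongs_pin (a point): Steel sprung tongs, 85 g, 124 mm long, hanging upright in the stand by a cross pin 6 mm thick and 72 mm long. This point is the pin's centre, 7 mm below the top of the tongs. z points up along the tongs (jaws hang towards -z), x along the pin, y is the direction in which the two arms close. The arms pivot at the pin's height; springs hold them open, jaws 55 mm apart.
- tongs_grip (a point): Centre of the tongs between the two blue grips, 34 mm below the pin; axes as tongs_pin. Each grip is 34 mm tall, 20 mm wide, facing +y or -y: squeeze along y from above, a finger outside each. Free width over the grips 50 mm; at 38 mm the jaws close on an 18 mm thing (9 N of spring there; 5 N starts them). At 42 to 47 mm the tongs stay safely in hand, jaws open.
- tongs_tip (a point): Point midway between the middles of the two blue jaws, 110 mm below the pin along the tongs; axes as tongs_pin. Each jaw is 14 mm tall, 16 mm wide (x) and 7 mm thick (y). The jaws' lower ends lie 7 mm beyond this point.
- tongarm_l (a joint): Swing of the +y arm of the tongs, rad: 0 sprung fully open, about 0.17 with the jaws on the stopper, 0.23 fully shut. Moving the grips by 1 mm moves the jaws by about 3 mm. It springs back open when the squeeze is eased.
- tongarm_r (a joint): Swing of the -y arm of the tongs, rad, likewise.
- stand_notch (a point): Fixed tong stand: base 100 x 90 x 8 mm, two steel posts 54 mm apart along x of this frame, each with an upward-open V notch 30 mm wide along y. Point midway between the notches, 140 mm above the table: the tongs' pin centre lies here when they hang, pin along x. Lift them straight up, lower straight down; the pin may lie up to 8 mm off-centre along x.
- stopper_mid (a point): Orange stopper, 32 mm tall, standing upright on its 28 mm wide, 4 mm thick flange on a flat grey round mat (90 mm wide, 4 mm thick). Its body above the flange is a round stem 18 mm in diameter; 13 to 25 g. Set down leaning by up to 45 degrees on its flange edge and let go, it rocks upright. This point is on its axis, 18 mm above its underside and a good height for the jaws. z is its axis, up.
- dish_floor (a point): Centre of the inner floor of the small round glass dish, 90 mm across, 13 mm tall, floor 4 mm thick, walls 3 mm. It stands loose on the lower, grey tier, whose floor is 15 mm above the table; z up.
- shelf_edge (a point): Middle of the lower front edge of the white tier: 118 mm above the table, 300 mm long along y, 22 mm high, reaching 190 mm back. +x points level in under it, away from the robot (yaw within 0.15). The grey tier, no front wall, starts 45 mm before this edge. The dish's centre is 38 to 46 mm behind it, so the tongs must lean 30 to 45 degrees, jaws pointing in. Fixed.
- teaspoon: Steel teaspoon, 123 mm, lying on the white tier; leave alone.
- kettle: Red enamelled kettle, 180 mm wide, 205 mm tall, to the robot's right; origin at the centre of its underside; leave alone.
- jug: Clear plastic jug, 112 mm wide, 165 mm tall, to the left; origin at the centre of its underside; leave alone.
- brush: Bottle brush with a yellow handle, 195 mm long, 40 mm thick, lying in front of the tiers, between stand and mat; leave alone.
- jar: Glass jar with steel lid, 72 mm wide, 100 mm tall; leave alone.
- mug: Blue mug, 82 mm wide, 92 mm tall; leave alone.
There are look-alikes about, which are no part of the job. Leave any green, pink or red look-alike of the part that bears tongs_pin alone.

How it is judged:
By the outcome, as a careful person would: the job done as asked, in the order asked, and still so for the second after the job is handed in, with the robot touching nothing.
It also fails if it takes over 72 s, if anything falls off the work surface, if the arm or the gripper's body presses on something with over 40 N, if the wrist force passes 120 N, or if a joint passes its speed limit or range.

## Working session

There is one attempt and no reset: what is moved stays moved. The work goes in short steps, Python scripts to look and compute and a tool call to move; the robot and the scene stay as the last step left them, time stands still between calls to the robot, and variables do not carry over. Pictures are saved under pics/ and viewed, and the job is handed in when it is done.

Besides the shell and the picture viewer there is one more tool, called after "Call:" by a JSON object that holds its "op" and its "data". move_arm: Moves the arm, as the interface text tells. Its arguments: {"type":"object","properties":{"increments":{"type":"array","items":{"type":"array","items":{"type":"array","items":{"type":"number","minimum":-1,"maximum":1}}}}},"required":["increments"]}

```bash
ls; mkdir -p pics; cat > h.py <<'E'
import numpy as np, cv2
from bench import robot
from scipy.spatial.transform import Rotation as Ro
def snap(n,f):
    P=robot.camera_params(n); im,d=robot.snapshot(n)
    cv2.imwrite(f'pics/{f}.png',im[:,:,::-1]); np.savez(f'pics/{f}.npz',im=im,d=d,**{k:np.array(v) for k,v in P.items()})
    return im,d,P
def load(f):
    z=np.load(f'pics/{f}.npz'); return z['im'],z['d'],{k:z[k] for k in('mtx','k1','R','t')}
def ray(P,uv):
    uv=np.atleast_2d(np.array(uv,float)); K=P['mtx']
    a=np.stack([(uv[:,0]-K[0,2])/K[0,0],(uv[:,1]-K[1,2])/K[1,1]],1); b=a.copy()
    for _ in range(30): b=a/(1+P['k1']*(b**2).sum(1,keepdims=True))
    d=np.c_[b,np.ones(len(b))]; R=np.array(P['R']); o=-R.T@P['t']
    return o,d@R   # world dirs with unit z-depth
def onz(P,uv,z):
    o,d=ray(P,uv); return o+d*((z-o[2])/d[:,2])[:,None]
def pts(P,uv,dep):
    o,d=ray(P,uv); return o+d*np.array(dep)[:,None]
def proj(P,X):
    X=np.atleast_2d(X); c=X@np.array(P['R']).T+P['t']; s=c[:,:2]/c[:,2:]; s=s*(1+P['k1']*(s**2).sum(1,keepdims=True))
    K=P['mtx']; return np.c_[s[:,0]*K[0,0]+K[0,2],s[:,1]*K[1,1]+K[1,2]]
def cloud(f):
    im,d,P=load(f); v,u=np.nonzero(d>0); X=pts(P,np.c_[u,v],d[v,u]); return im,d,P,u,v,X
E
python3 - <<'E'
from h import *
for n in('scene','side','wrist'):
    im,d,P=snap(n,n+'0'); print(n,-np.array(P['R']).T@P['t'],np.array(P['R'])[2],P['mtx'][0][0],P['k1'])
o=robot.get_obs();print(o, robot.tcp_to_tips)
E
```

```text
pics
scene [ 1.09729861 -0.093205    1.05215759] [-0.50409189  0.06001908 -0.861562  ] 399.3705793764524 -0.06565638021857668
side [0.0150193  0.81679788 0.71458368] [ 0.43176948 -0.73728786 -0.51959766] 390.8575225174272 -0.09865857101165472
wrist [ 0.2650556  -0.4883874   0.38455963] [-0.25477327 -0.09380615 -0.96244012] 324.6363711482425 -0.01790936684415596
{'time': 0.15, 'joint_positions': array([-1.31811752e+00,  8.77728921e-02,  1.37188544e+00, -9.16183077e-06,
        1.68360096e+00, -1.03104986e-01]), 'qvel': array([ 0.00130566, -0.0045445 , -0.00414984,  0.00023055,  0.00136809,
       -0.00138682]), 'joint_torque': array([ 1.26449489e-03, -3.40643299e+01, -3.02792752e+01,  7.18099577e-02,
        3.04767920e-02, -1.25143547e-04]), 'tool_pos': array([ 0.19154866, -0.51547347,  0.40379051]), 'ee_rot': array([-3.13993393e+00, -1.62477492e-04,  3.55782630e-01]), 'wrist_force': array([ 0.04965533,  0.11589677, -0.24275852]), 'wrist_torque': array([ 0.00261397, -0.00255581,  0.02373302]), 'width': 0.09424262011362386} 0.1992
```

View pics/scene0.png

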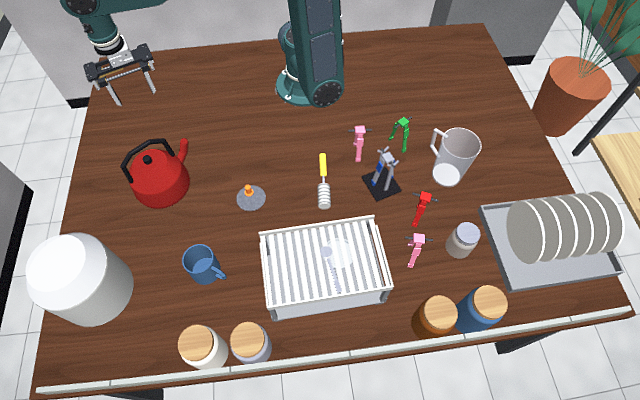

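View pics/side0.png

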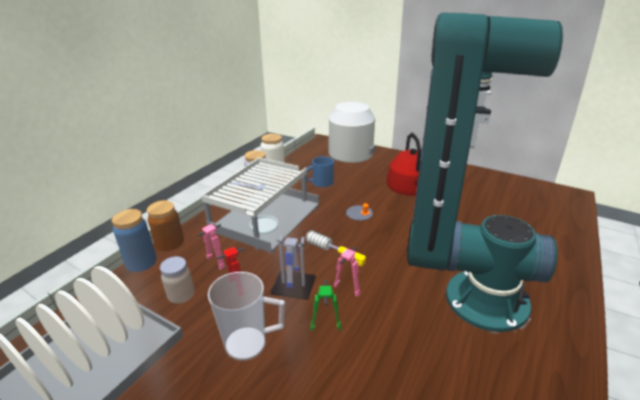

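View pics/wrist0.png

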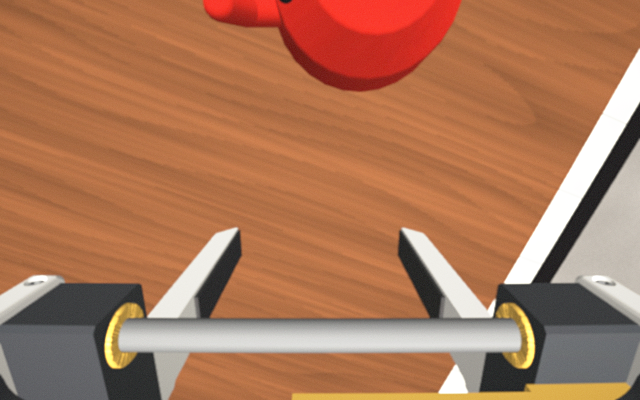

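The scene view shows the tongs hanging on the black stand at about (383,175), the orange stopper on its mat at (249,192), the brush at (323,180) and the slatted white tier centred at (325,258). The side view shows the dish at (262,226). The pink, green and red tongs are the look-alikes.

```bash
python3 - <<'E'
from h import *
def crop(f,x0,y0,w,h,s):
    im,_,_=load(f); c=im[y0:y0+h,x0:x0+w,::-1]; return cv2.resize(c,None,fx=s,fy=s,interpolation=cv2.INTER_CUBIC)
a=crop('scene0',340,130,90,80,6); cv2.imwrite('pics/c1.png',a)
a=crop('side0',190,150,140,160,4);cv2.imwrite('pics/c2.png',a[:600])
a=crop('scene0',230,170,180,150,4);cv2.imwrite('pics/c3.png',a)
E
```

```text
(no output)
```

View pics/c1.png

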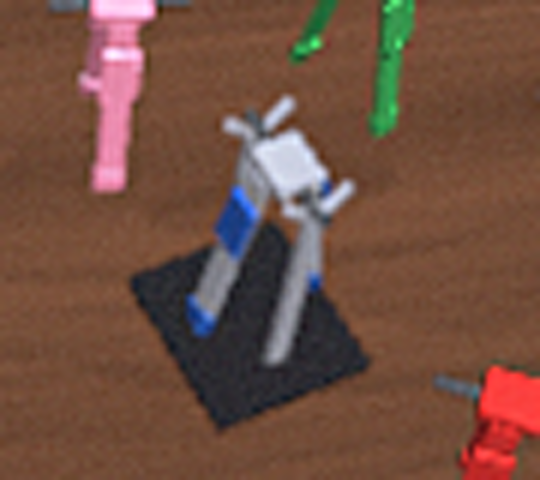

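View pics/c2.png

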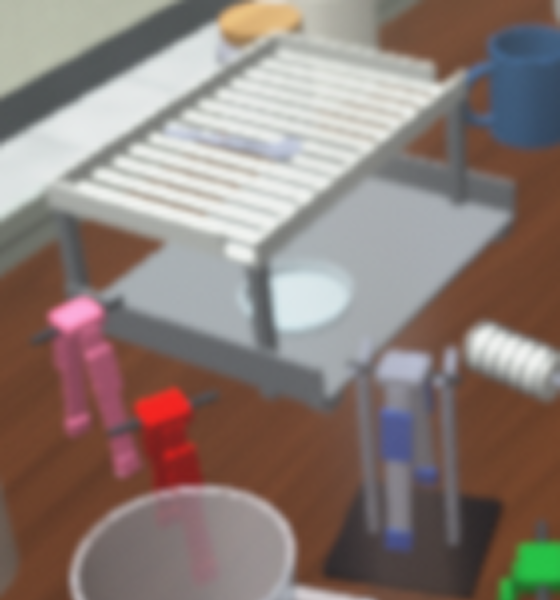

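View pics/c3.png

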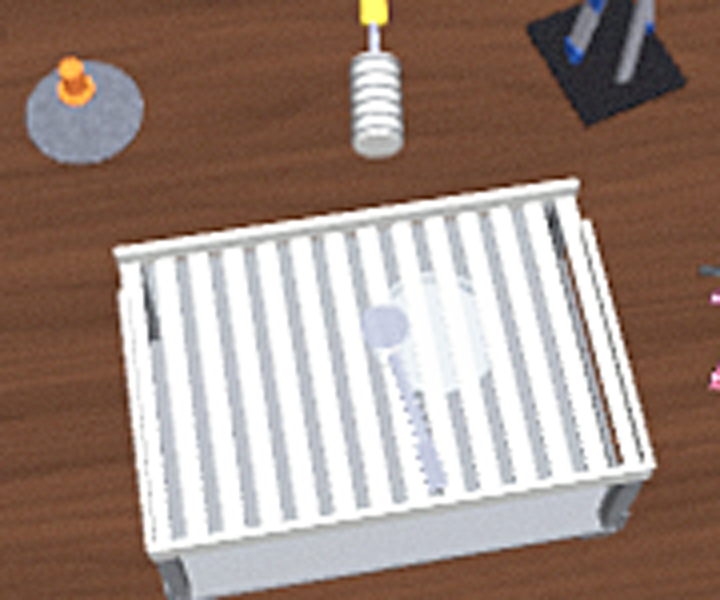

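```bash
python3 - <<'E'
from h import *
# orange stopper, black base, blue grips
for f in('scene0','side0'):
    im,d,P,u,v,X=cloud(f); hsv=cv2.cvtColor(im,cv2.COLOR_RGB2HSV); H=hsv[v,u]
    o=(H[:,0]<14)&(H[:,0]>5)&(H[:,1]>200)&(H[:,2]>180)
    box=(u>235)&(u<270)&(v>175)&(v<215) if f=='scene0' else (u>350)&(u<380)&(v>195)&(v<220)
    m=o&box; print(f,'orange',m.sum(),X[m].mean(0).round(4) if m.sum() else 0,X[m].min(0).round(3),X[m].max(0).round(3),'px',u[m].min(),u[m].max(),v[m].min(),v[m].max())
im,d,P,u,v,X=cloud('scene0')
# mat: center pixel
m=(X[:,2]<0.02)&(X[:,2]>-0.02)&(u>228)&(u<270)&(v>180)&(v<215)
hsv=cv2.cvtColor(im,cv2.COLOR_RGB2HSV); H=hsv[v,u]; m&=(H[:,1]<60)
hull=cv2.convexHull(np.c_[u[m],v[m]].astype(np.int32)); W=onz(P,hull[:,0],0.004)
c=cv2.minEnclosingCircle(W[:,:2].astype(np.float32)); print('mat',c)
# base
m=(H[:,2]<60)&(u>355)&(u<410)&(v>160)&(v<205); hull=cv2.convexHull(np.c_[u[m],v[m]].astype(np.int32)); W=onz(P,hull[:,0],0.008)
print('base',cv2.minAreaRect(W[:,:2].astype(np.float32)))
# stand top / tongs
m=(X[:,2]>0.11)&(X[:,2]<0.17)&(u>340)&(u<410)&(v>135)&(v<180); print(X[m].round(3)[::6])
# shelf front edge: corners px from c3/4 + (230,170)
uv=np.array([[116/4+230,250/4+170],[578/4+230,183/4+170]]); W=onz(P,uv,0.14);print('edge',W, np.linalg.norm(W[1]-W[0]), W.mean(0))
E
```

```text
scene0 orange 7 [ 0.4443 -0.2203  0.0183] [ 0.441 -0.228  0.008] [ 0.447 -0.212  0.027] px 246 251 189 192
side0 orange 24 [ 0.4433 -0.2266  0.0162] [ 0.43  -0.289 -0.005] [ 0.473 -0.206  0.034] px 363 367 203 213
mat ((0.4600502848625183, -0.21609164774417877), 0.04632733389735222)
base ((0.4649234116077423, 0.18761402368545532), (0.09903842210769653, 0.08893951028585434), 17.327138900756836)
[[0.434 0.193 0.151]
 [0.435 0.196 0.147]
 [0.433 0.191 0.14 ]
 [0.434 0.186 0.138]
 [0.438 0.173 0.14 ]
 [0.442 0.166 0.143]
 [0.444 0.183 0.142]
 [0.449 0.184 0.144]
 [0.438 0.178 0.126]
 [0.453 0.189 0.143]
 [0.454 0.175 0.143]
 [0.458 0.191 0.146]
 [0.458 0.177 0.143]
 [0.462 0.193 0.146]
 [0.464 0.175 0.147]
 [0.466 0.192 0.146]
 [0.464 0.176 0.142]
 [0.469 0.191 0.146]
 [0.465 0.176 0.139]
 [0.472 0.19  0.146]
 [0.462 0.172 0.13 ]
 [0.476 0.183 0.148]
 [0.474 0.202 0.141]
 [0.469 0.176 0.135]
 [0.479 0.189 0.145]
 [0.482 0.208 0.146]
 [0.466 0.172 0.126]
 [0.479 0.187 0.142]
 [0.465 0.211 0.118]
 [0.463 0.165 0.118]
 [0.478 0.185 0.136]
 [0.487 0.204 0.145]
 [0.47  0.168 0.123]
 [0.486 0.194 0.14 ]
 [0.472 0.168 0.121]
 [0.489 0.19  0.141]
 [0.473 0.168 0.117]
 [0.495 0.197 0.142]
 [0.487 0.196 0.126]
 [0.491 0.192 0.128]
 [0.489 0.199 0.12 ]]
edge [[ 0.64835598 -0.18353686  0.14      ]
 [ 0.63978826  0.11501424  0.14      ]] 0.29867401504169844 [ 0.64407212 -0.03426131  0.14      ]
```

```bash
cat >> h.py <<'E'
def go(pos,lean=0.,yaw=None,R=None,q=1):
    """print increments from the present pose to TCP pos, tool z leaning by 'lean' toward tool x heading 'yaw'"""
    s=robot.get_obs(); R0=Ro.from_euler('xyz',s['ee_rot'])
    if R is None:
        R=tool(lean,yaw)
    d=R0.inv().apply(np.array(pos)-s['tool_pos']); r=(R0.inv()*R).as_rotvec()
    print('dx,dy,dz',(d/0.1).round(3),'turn',(r/(np.pi/2)).round(3),'deg',np.degrees(np.linalg.norm(r)).round(1),'rows>=',round(max(np.linalg.norm(d)/.0417,np.degrees(np.linalg.norm(r))/7.16),1),'t',s['time'])
def tool(lean,yaw): return Ro.from_euler('z',yaw)*Ro.from_euler('y',-lean)*Ro.from_euler('x',np.pi)
def st():
    s=robot.get_obs(); print('t',round(s['time'],2),'pos',s['tool_pos'].round(4),'rot',s['ee_rot'].round(4),'F',s['wrist_force'].round(1),'w',round(s['width'],4),'q',s['joint_positions'].round(2))
E
python3 - <<'E'
from h import *
print(tool(.7,0.).as_matrix().round(2))
im,d,P,u,v,X=cloud('scene0')
H=cv2.cvtColor(im,cv2.COLOR_RGB2HSV)[v,u]
m=((H[:,0]<4)|(H[:,0]>176))&(H[:,1]>200)&(u<200)&(u>120)&(v>120); print('kettle',X[m].min(0),X[m].max(0),np.median(X[m],0))
print(onz(P,[[338.7,253]],0.024))
go([0.36,-0.25,0.46],0,0.1)
E
```

```text
[[ 0.76 -0.    0.64]
 [ 0.   -1.   -0.  ]
 [ 0.64  0.   -0.76]]
kettle [ 0.30508443 -0.55620688  0.00236304] [ 0.4620428  -0.38634023  0.12876179] [ 0.42553204 -0.44835822  0.0612899 ]
[[0.68268652 0.01991449 0.024     ]]
dx,dy,dz [ 2.504 -1.903 -0.559] turn [-0.001  0.     0.163] deg 14.7 rows>= 7.7 t 0.15
```

Call:
{"op": "move_arm", "data": {"increments": [[[1,0.5,-0.8,-0.6,0,0,0],[1,0.9,-1,-0.6,0,0,0],[1,0.9,-1,-0.6,0,0,0],[1,0.9,-1,-0.6,0,0,0]]]}}

```text
time: 0.48
tool_pos: [0.2418, -0.3879, 0.4666]
ee_rot: [3.14, -0.001, 0.357]
wrist_force: [0.2, -0.7, 0.6]
width: 0.0939
```

Call:
{"op": "move_arm", "data": {"increments": [[[1,1,-0.9,0,0,0,0.16],[1,1,-0.9,0,0,0,0.16],[1,1,-0.9,0,0,0,0.16],[1,1,-0.9,0,0,0,0.16]]]}}

```text
time: 0.82
tool_pos: [0.3043, -0.268, 0.4649]
ee_rot: [-3.141, -0.002, 0.107]
wrist_force: [-0.5, -0.7, 0.6]
width: 0.0939
```

```bash
python3 - <<'E'
from h import *
st(); go([0.41,-0.24,0.40],0,0.1)
E
```

```text
t 0.82 pos [ 0.3043 -0.268   0.4649] rot [-3.1408e+00 -1.6000e-03  1.0660e-01] F [-0.5 -0.7  0.6] w 0.0939 q [-0.86 -0.24  1.56  0.    1.82  0.6 ]
dx,dy,dz [ 1.079 -0.165  0.651] turn [-0.001 -0.001  0.004] deg 0.4 rows>= 3.0 t 0.8167
```

Call:
{"op": "move_arm", "data": {"increments": [[[1,1,-0.2,0.6,0,0,0],[1,1,-0.2,0.6,0,0,0],[1,1,-0.2,0.6,0,0,0],[1,1,-0.2,0.6,0,0,0],[1,1,-0.2,0.6,0,0,0]]]}}

```text
time: 1.23
tool_pos: [0.4015, -0.2402, 0.4027]
ee_rot: [-3.139, 0.004, 0.107]
wrist_force: [0.0, 0.1, 0.2]
width: 0.0937
```

```bash
python3 - <<'E'
from h import *
st(); snap('wrist','w1'); st()
E
```

```text
t 1.23 pos [ 0.4015 -0.2402  0.4027] rot [-3.1386  0.0037  0.1073] F [0.  0.1 0.2] w 0.0937 q [-0.66 -0.1   1.56 -0.    1.69  0.8 ]
t 1.28 pos [ 0.4009 -0.2408  0.4042] rot [-3.1408e+00  1.8000e-03  1.0560e-01] F [-0.6  0.7  1.4] w 0.094 q [-0.66 -0.1   1.56 -0.    1.69  0.8 ]
```

View pics/w1.png

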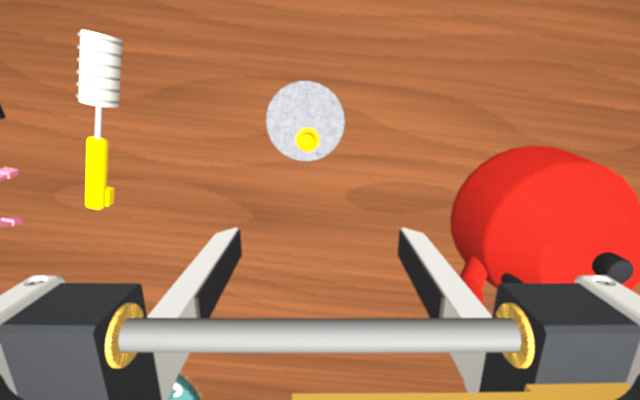

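The wrist view shows the mat centred at (305,121), with the stopper on it at (307,139) and the kettle well to the right.

```bash
python3 - <<'E'
from h import *
im,d,P,u,v,X=cloud('w1'); H=cv2.cvtColor(im,cv2.COLOR_RGB2HSV)[v,u]
b=(u>285)&(u<330)&(v>120)&(v<165); m=b&(H[:,1]>180)&(H[:,0]>18)&(H[:,0]<35)
print(m.sum(),X[m].min(0),X[m].max(0)); 
for lo,hi in((.002,.014),(.028,.045)):
    k=m&(X[:,2]>lo)&(X[:,2]<hi); print(k.sum(),np.median(X[k],0),(X[k].min(0)+X[k].max(0))/2)
uv=np.c_[u[m],v[m]].astype(np.float32); (c,r)=cv2.minEnclosingCircle(uv); print(c,r); print('flange outer@.008',onz(P,[c],.008), 'r',r/P['mtx'][0][0]*.38)
k=m&(X[:,2]>.028); c2,r2=cv2.minEnclosingCircle(uv[k[m]]); print(c2,r2,'top@.036',onz(P,[c2],.036))
a=cv2.resize(im[70:170,250:360,::-1],None,fx=6,fy=6,interpolation=cv2.INTER_CUBIC); cv2.imwrite('pics/c4.png',a)
E
```

```text
364 [ 0.4283876  -0.23349712  0.00665207] [ 0.45136145 -0.21011243  0.03854159]
129 [ 0.44507365 -0.22227659  0.00888797] [ 0.43987453 -0.22180477  0.01024793]
221 [ 0.43939061 -0.22235874  0.03686274] [ 0.43916162 -0.2218214   0.03331223]
(306.5, 139.0) 11.011457443237305
flange outer@.008 [[ 0.43901779 -0.22118343  0.008     ]] r 0.012889356216095162
(306.5224609375, 141.44381713867188) 8.572219848632812 top@.036 [[ 0.43947814 -0.22227968  0.036     ]]
```

View pics/c4.png

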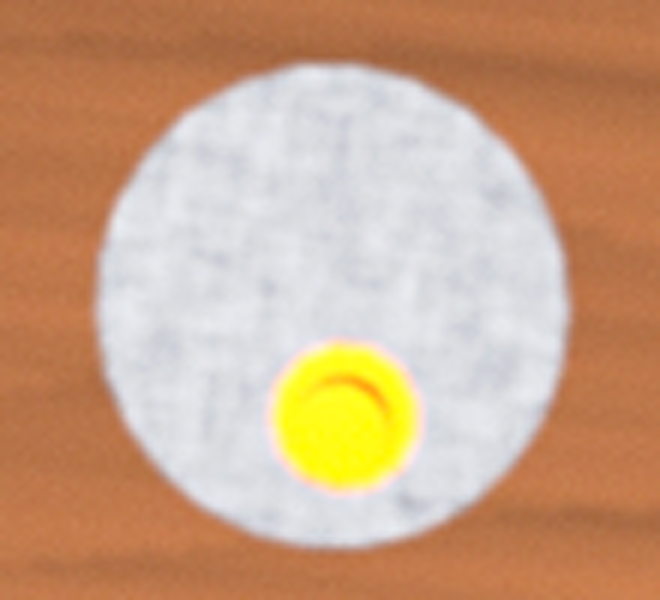

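Stopper at (0.440, −0.222), top about 0.036 as it must be. Next, the stand.

Call:
{"op": "move_arm", "data": {"increments": [[[1,0.1,-0.9,-0.3,0,0,0],[1,0.1,-1,-0.3,0,0,0],[1,0.1,-1,-0.3,0,0,0]]]}}

```text
time: 1.53
tool_pos: [0.3991, -0.139, 0.4377]
ee_rot: [3.14, -0.004, 0.103]
wrist_force: [-0.1, -0.1, 0.4]
width: 0.0941
```

Call:
{"op": "move_arm", "data": {"increments": [[[1,0,-1,0,0,0,0],[1,0,-1,0,0,0,0],[1,0,-1,0,0,0,0]]]}}

```text
time: 1.78
tool_pos: [0.3882, -0.0388, 0.4369]
ee_rot: [-3.142, -0.004, 0.105]
wrist_force: [-0.2, -0.1, -1.4]
width: 0.0938
```

Call:
{"op": "move_arm", "data": {"increments": [[[1,0,-1,0,0,0,0],[1,0,-1,0,0,0,0],[1,0,-1,0,0,0,0]]]}}

```text
time: 2.03
tool_pos: [0.3779, 0.0605, 0.4366]
ee_rot: [-3.14, -0.004, 0.106]
wrist_force: [0.6, -0.8, 0.9]
width: 0.0939
```

Call:
{"op": "move_arm", "data": {"increments": [[[1,0,-1,0,0,0,-0.1],[1,0,-1,0,0,0,-0.1],[1,0,-1,0,0,0,-0.1],[1,0,-1,0,0,0,-0.1],[1,0,-1,0,0,0,-0.1]]]}}

```text
time: 2.45
tool_pos: [0.3687, 0.1574, 0.4359]
ee_rot: [3.14, -0.002, 0.262]
wrist_force: [1.0, -0.7, -0.1]
width: 0.0939
```

```bash
python3 - <<'E'
from h import *
st(); snap('wrist','w2'); st()
E
```

```text
t 2.45 pos [0.3687 0.1574 0.4359] rot [ 3.1405e+00 -2.2000e-03  2.6190e-01] F [ 1.  -0.7 -0.1] w 0.0939 q [ 0.26 -0.25  1.63 -0.    1.77  1.57]
t 2.5 pos [0.369  0.1569 0.4357] rot [ 3.1405e+00 -1.8000e-03  2.6040e-01] F [ 1.5 -1.  -0.1] w 0.0939 q [ 0.26 -0.25  1.63 -0.    1.77  1.57]
```

View pics/w2.png

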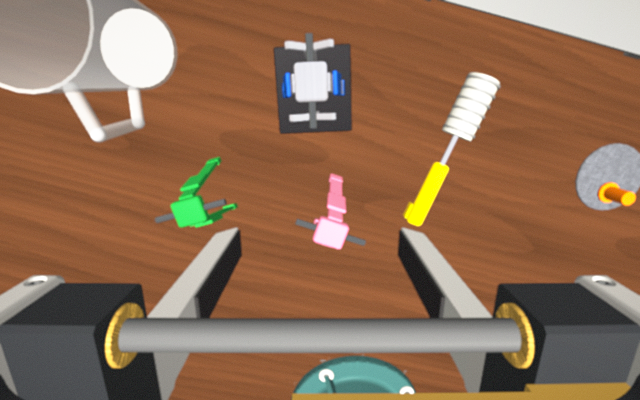

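The wrist view shows the steel tongs on their stand: the block at (311,80), the dark pin running from (309,35) to (314,128), and a blue grip on each side.

```bash
python3 - <<'E'
from h import *
im,d,P,u,v,X=cloud('w2'); 
a=cv2.resize(im[25:140,260:365,::-1],None,fx=5,fy=5,interpolation=cv2.INTER_CUBIC); cv2.imwrite('pics/c5.png',a)
b=(u>270)&(u<355)&(v>30)&(v<135)
H=cv2.cvtColor(im,cv2.COLOR_RGB2HSV)[v,u]
k=b&(X[:,2]>.125)&(X[:,2]<.17); print('top',k.sum(),X[k].min(0),X[k].max(0))
k2=k&(H[:,2]>200)&(u>292)&(u<330)&(v>60)&(v<105); print('block',np.median(X[k2],0),(X[k2].min(0)+X[k2].max(0))/2)
k3=b&(H[:,1]>130)&(H[:,0]>100)&(H[:,0]<130)&(X[:,2]>.07)
for s in(u<311,u>311): print('grip',(k3&s).sum(),np.median(X[k3&s],0),X[k3&s].min(0),X[k3&s].max(0))
E
```

```text
top 2590 [0.42623733 0.16192919 0.12500318] [0.49500777 0.21390212 0.15461436]
block [0.4611597 0.1880753 0.147539 ] [0.46095509 0.18795439 0.14379292]
grip 168 [0.4541353  0.20851345 0.12476883] [0.44401119 0.20316768 0.09343637] [0.46449424 0.21613156 0.12765547]
grip 190 [0.46693695 0.16745614 0.12453066] [0.45740147 0.15963449 0.09519812] [0.47665068 0.17286849 0.1269967 ]
```

View pics/c5.png

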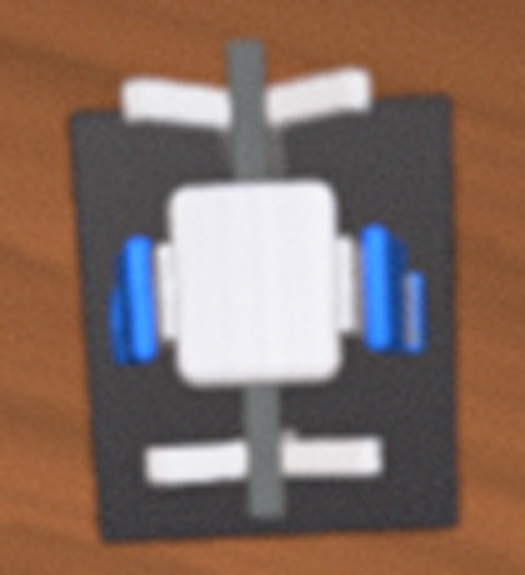

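```bash
python3 - <<'E'
from h import *
im,d,P=load('w2')
def c5(x,y): return [260+x/5-.4,25+y/5-.4]
W=onz(P,[c5(245,42),c5(265,517),c5(246,100),c5(264,460),c5(254,283)],.141); print(W.round(4)); dd=W[0]-W[1]; print('yaw',np.arctan2(dd[1],dd[0]),np.linalg.norm(dd),(W[0]+W[1])/2,'posts mid',(W[2]+W[3])/2,np.linalg.norm(W[2]-W[3]))
im,d,P=load('scene0')
# scene: pin line between V's c1/6+(340,130)
W=onz(P,[[340+253/6,130+122/6],[340+318/6,130+205/6]],.141);print(W,W.mean(0))
go([0.461,0.188,0.30],0,0.29)
go([0.461,0.188,0.287],0,0.29)
E
```

```text
[[0.4953 0.1989 0.141 ]
 [0.4259 0.1775 0.141 ]
 [0.4872 0.1967 0.141 ]
 [0.4348 0.18   0.141 ]
 [0.4612 0.1886 0.141 ]]
yaw 0.2994764857149352 0.07262057440846906 [0.46058716 0.1882065  0.141     ] posts mid [0.46102689 0.18833883 0.141     ] 0.055028417773771876
[[0.43668395 0.17936655 0.141     ]
 [0.48778569 0.19906019 0.141     ]] [0.46223482 0.18921337 0.141     ]
dx,dy,dz [ 0.967 -0.065  1.358] turn [ 0.001 -0.001 -0.019] deg 1.7 rows>= 4.0 t 2.5
dx,dy,dz [ 0.967 -0.066  1.488] turn [ 0.001 -0.001 -0.019] deg 1.7 rows>= 4.3 t 2.5
```

Pin centre is (0.461, 0.188, 0.140) with yaw 0.30. The wrist and scene views agree, and the pin measures 72.6 mm against 72 mm. I'll move above it, then down.

Call:
{"op": "move_arm", "data": {"increments": [[[1,0.5,-0.05,0,0,0,-0.02],[1,0.97,-0.07,0.2,0,0,-0.025],[1,0.97,-0.07,0.5,0,0,-0.025],[1,0.97,-0.07,0.8,0,0,-0.025],[1,0.97,-0.07,0.8,0,0,-0.025]]]}}

```text
time: 2.92
tool_pos: [0.4607, 0.1872, 0.3473]
ee_rot: [3.141, 0.015, 0.297]
wrist_force: [-0.8, 0.0, -0.9]
width: 0.0938
```

```bash
python3 - <<'E'
from h import *
snap('wrist','w3');st(); go([0.461,0.188,0.286],0,0.30)
E
```

```text
t 2.97 pos [0.4608 0.1876 0.3511] rot [3.1412 0.009  0.2975] F [-0.3  0.1  0.3] w 0.0941 q [ 0.27 -0.01  1.58 -0.    1.58  1.55]
dx,dy,dz [ 0.008 -0.004  0.651] turn [ 0.     0.006 -0.002] deg 0.5 rows>= 1.6 t 2.9667
```

View pics/w3.png

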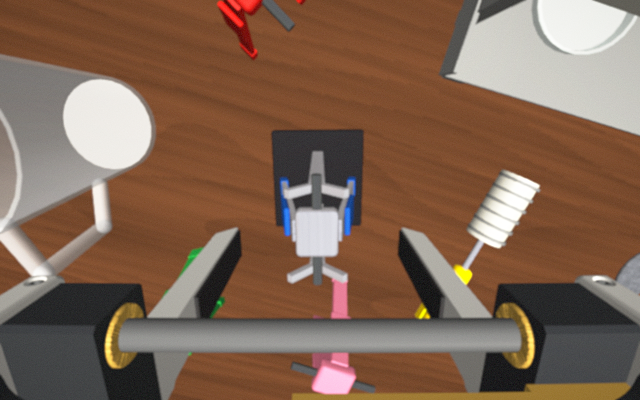

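Call:
{"op": "move_arm", "data": {"increments": [[[1,0.01,0,0.35,0,0.006,0],[1,0.01,0,0.65,0,0.006,0],[1,0.01,0,0.65,0,0.006,0],[1,0.01,0,0.65,0,0.006,0]]]}}

```text
time: 3.3
tool_pos: [0.462, 0.1891, 0.2911]
ee_rot: [3.141, -0.01, 0.299]
wrist_force: [-0.1, 1.0, 0.4]
width: 0.0938
```

```bash
python3 - <<'E'
from h import *
st(); go([0.461,0.188,0.286],0,0.30)
E
```

```text
t 3.3 pos [0.462  0.1891 0.2911] rot [ 3.1413 -0.0096  0.2992] F [-0.1  1.   0.4] w 0.0938 q [ 0.27  0.02  1.67 -0.    1.44  1.55]
dx,dy,dz [-0.013  0.007  0.051] turn [ 0.    -0.006 -0.   ] deg 0.6 rows>= 0.1 t 3.3
```

Call:
{"op": "move_arm", "data": {"increments": [[[0.7,0,0,0.02,0,0,0],[0.55,0,0,0.02,0,0,0],[0.48,0,0,0.02,0,0,0],[0.48,0,0,0.02,0,0,0],[0.48,0,0,0.02,0,0,0],[0.48,0,0,0.02,0,0,0]]]}}

```text
time: 3.8
tool_pos: [0.4621, 0.1901, 0.2882]
ee_rot: [3.141, -0.01, 0.301]
wrist_force: [0.5, -0.4, -0.6]
width: 0.0573
```

```bash
python3 - <<'E'
from h import *
st(); go([0.461,0.188,0.286],0,0.30); snap('wrist','w4');st()
E
```

```text
t 3.8 pos [0.4621 0.1901 0.2882] rot [ 3.1414 -0.0104  0.301 ] F [ 0.5 -0.4 -0.6] w 0.0573 q [0.28 0.03 1.67 0.   1.44 1.55]
dx,dy,dz [-0.017  0.017  0.022] turn [ 0.    -0.007  0.001] deg 0.6 rows>= 0.1 t 3.8
t 3.85 pos [0.462  0.1901 0.288 ] rot [ 3.1415 -0.01    0.301 ] F [ 0.3  0.5 -1.4] w 0.0538 q [0.28 0.03 1.67 0.   1.44 1.55]
```

View pics/w4.png

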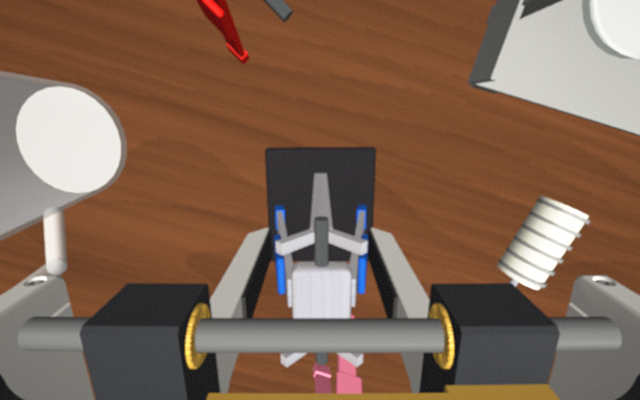

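Call:
{"op": "move_arm", "data": {"increments": [[[0.48,-0.01,0.015,0.01,0,-0.006,0],[0.48,-0.01,0.015,0.01,0,-0.006,0],[0.48,-0.01,0.015,0.01,0,-0.006,0],[0.48,-0.01,0.015,0.01,0,-0.006,0]]]}}

```text
time: 4.18
tool_pos: [0.4616, 0.1885, 0.2867]
ee_rot: [-3.141, -0.0, 0.301]
wrist_force: [0.1, 1.9, 0.3]
width: 0.0452
```

Call:
{"op": "move_arm", "data": {"increments": [[[0.48,0,0,0,0,0,0],[0.48,0,0,0,0,0,0],[0.48,0,0,0,0,0,0]]]}}

```text
time: 4.43
tool_pos: [0.4615, 0.1884, 0.2867]
ee_rot: [-3.141, -0.0, 0.301]
wrist_force: [0.8, 2.2, 0.9]
width: 0.0451
```

```bash
python3 - <<'E'
from h import *
st()
E
```

```text
t 4.43 pos [0.4615 0.1884 0.2867] rot [-3.1414e+00 -4.0000e-04  3.0090e-01] F [0.8 2.2 0.9] w 0.0451 q [0.27 0.03 1.67 0.   1.44 1.54]
```

Call:
{"op": "move_arm", "data": {"increments": [[[0.48,0,0,-0.2,0,0,0],[0.48,0,0,-0.45,0,0,0],[0.48,0,0,-0.7,0,0,0],[0.48,0,0,-0.95,0,0,0],[0.48,0,0,-0.95,0,0,0]]]}}

```text
time: 4.85
tool_pos: [0.4621, 0.1882, 0.3871]
ee_rot: [3.14, -0.009, 0.3]
wrist_force: [-0.1, 0.5, -1.0]
width: 0.045
```

Call:
{"op": "move_arm", "data": {"increments": [[[0.48,0,0,-0.25,0,0,0],[0.48,0,0,-0.5,0,0,0],[0.48,0,0,-0.5,0,0,0],[0.48,0,0,-0.5,0,0,0]]]}}

```text
time: 5.18
tool_pos: [0.4615, 0.1881, 0.4316]
ee_rot: [3.141, -0.001, 0.3]
wrist_force: [0.2, 0.4, -1.1]
width: 0.0453
```

```bash
python3 - <<'E'
from h import *
st();snap('wrist','w5');snap('side','s5')
im,_,_=load('s5'); cv2.imwrite('pics/s5c.png',cv2.resize(im[100:300,180:380,::-1],None,fx=3,fy=3))
E
```

```text
t 5.18 pos [0.4615 0.1881 0.4316] rot [ 3.1409e+00 -9.0000e-04  3.0040e-01] F [ 0.2  0.4 -1.1] w 0.0453 q [ 0.27 -0.03  1.44 -0.    1.73  1.54]
```

View pics/w5.png

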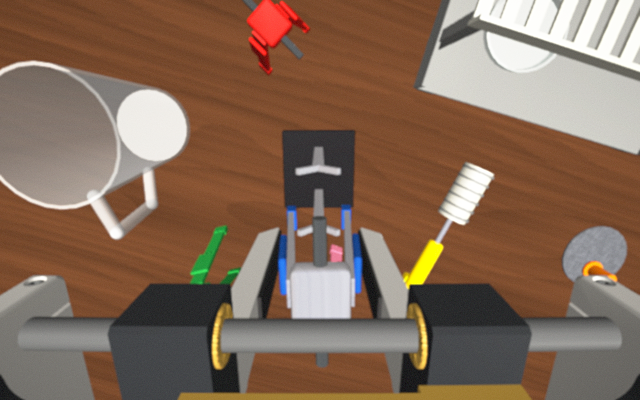

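View pics/s5c.png

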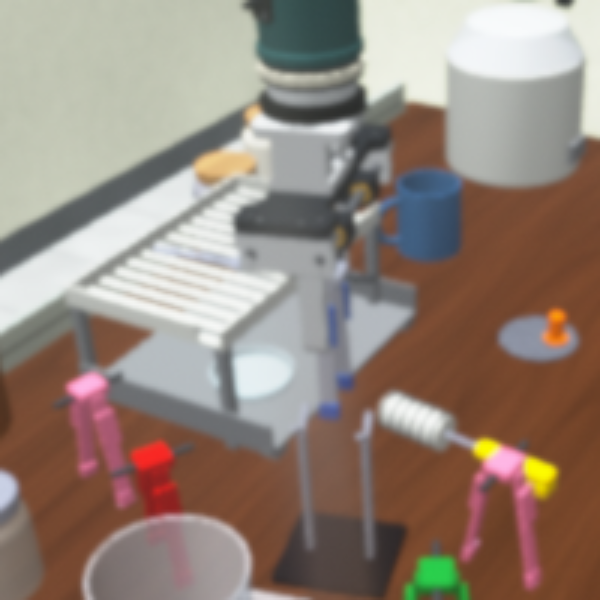

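The tongs are held upright and clear of the posts. In w5 the dish shows at about (520,40) and the front edge of the white tier starts at (478,18). I'll measure both from the pictures I already have.

```bash
python3 - <<'E'
from h import *
im,_,_=load('w5'); cv2.imwrite('pics/c6.png',cv2.resize(im[0:110,420:600,::-1],None,fx=4,fy=4,interpolation=cv2.INTER_CUBIC))
im,_,_=load('w4'); cv2.imwrite('pics/c7.png',cv2.resize(im[0:110,480:640,::-1],None,fx=4,fy=4,interpolation=cv2.INTER_CUBIC))
im,_,_=load('side0'); cv2.imwrite('pics/c8.png',cv2.resize(im[195:255,230:300,::-1],None,fx=8,fy=8,interpolation=cv2.INTER_CUBIC))
E
```

```text
(no output)
```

View pics/c6.png

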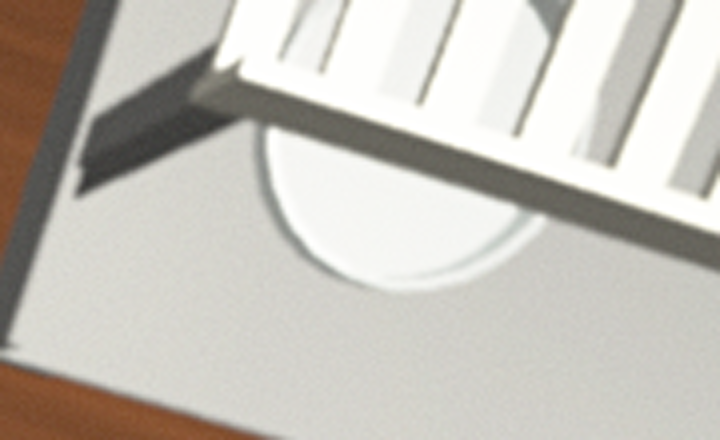

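View pics/c7.png

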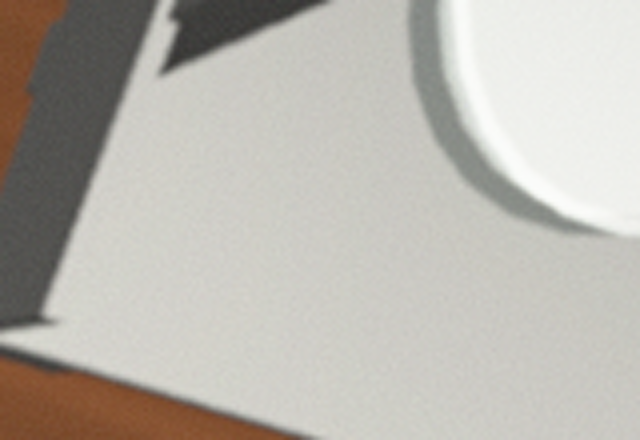

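View pics/c8.png

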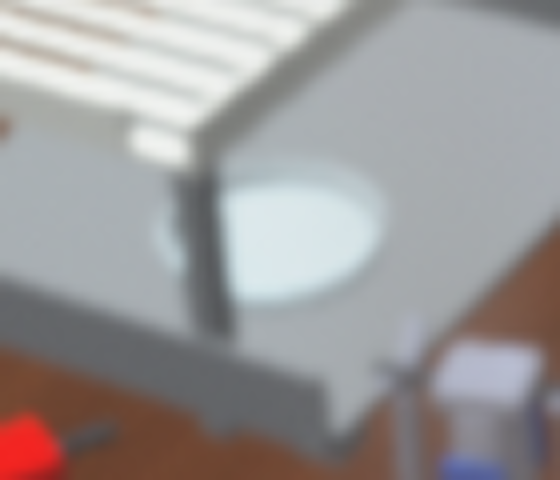

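```bash
cat > dish.py <<'E'
from h import *
from scipy.optimize import least_squares
def fit(W,r=None):
    f=(lambda p:np.hypot(W[:,0]-p[0],W[:,1]-p[1])-r) if r else (lambda p:np.hypot(W[:,0]-p[0],W[:,1]-p[1])-p[2])
    s=least_squares(f,[.685,.01,.045][:2 if r else 3]); return s.x.round(4),np.sqrt(np.mean(s.fun**2)).round(5)
E
python3 - <<'E'
from dish import *
P=load('w5')[2]; a=np.array([(258,150),(268,195),(290,235),(320,265),(365,288),(410,292),(460,278),(505,250),(540,215)])/4-.4+[420,0]
for z in(.015,.028): W=onz(P,a,z); print('w5',z,fit(W),fit(W,.045))
P=load('w4')[2]; a=np.array([(412,50),(425,100),(450,150),(485,195),(530,220),(580,232)])/4-.4+[480,0]
for z in(.015,.028): W=onz(P,a,z); print('w4',z,fit(W),fit(W,.045))
P=load('side0')[2]; a=np.array([(385,205),(378,235),(355,270),(320,295),(270,305),(155,225)])/8-.4+[230,195]
for z in(.015,.028): W=onz(P,a,z); print('side',z,fit(W),fit(W,.045))
for f in('w5','w4','side0','w3'):
    im,d,P,u,v,X=cloud(f); 
    for lo,hi in((.0125,.0175),(.0175,.022),(.022,.034)):
        m=(abs(X[:,0]-.685)<.055)&(abs(X[:,1]-.01)<.06)&(X[:,2]>lo)&(X[:,2]<hi); 
        if m.sum(): print(f,lo,m.sum(),X[m].min(0).round(4),X[m].max(0).round(4),np.median(X[m,2]))
# tier front edge line in w5 (lower front edge z=.118): c6 (195,105)->(715,270); grey tier front (0,355)-(270,437)
P=load('w5')[2]
W=onz(P,np.array([(195,105),(715,270)])/4-.4+[420,0],.118); dd=W[0]-W[1]; print('edge',W,'yaw',np.arctan2(-dd[0],dd[1]))
W=onz(P,np.array([(10,358),(275,438)])/4-.4+[420,0],.015); dd=W[0]-W[1]; print('grey',W,'yaw',np.arctan2(-dd[0],dd[1]))
E
```

```text
w5 0.015 (array([0.6849, 0.014 , 0.046 ]), np.float64(0.00028)) (array([0.6837, 0.0139]), np.float64(0.00041))
w5 0.028 (array([0.6801, 0.0204, 0.0445]), np.float64(0.00027)) (array([0.6807, 0.0205]), np.float64(0.00031))
w4 0.015 (array([0.6837, 0.0163, 0.0443]), np.float64(0.00022)) (array([0.6845, 0.016 ]), np.float64(0.00023))
w4 0.028 (array([0.6762, 0.0263, 0.042 ]), np.float64(0.00021)) (array([0.6792, 0.0252]), np.float64(0.00029))
side 0.015 (array([0.6898, 0.0151, 0.0474]), np.float64(0.00198)) (array([0.6881, 0.0157]), np.float64(0.00276))
side 0.028 (array([0.6773, 0.03  , 0.0465]), np.float64(0.00195)) (array([0.6762, 0.0304]), np.float64(0.0023))
w5 0.0125 2419 [ 0.63   -0.0499  0.0138] [0.7326 0.07   0.0175] 0.016102023109101693
w5 0.0175 2118 [ 0.6303 -0.0497  0.0175] [0.7296 0.0695 0.022 ] 0.020031756471481116
w5 0.022 595 [ 0.6364 -0.0258  0.022 ] [0.7187 0.0631 0.0312] 0.028266901011044898
w4 0.0125 2521 [ 0.63   -0.0107  0.0134] [0.6642 0.07   0.0175] 0.016052825890523648
w4 0.0175 2148 [ 0.6302 -0.0068  0.0175] [0.6748 0.0674 0.022 ] 0.020069722455899663
w4 0.022 769 [0.636  0.0086 0.022 ] [0.6726 0.0594 0.0314] 0.028029582904898598
side0 0.0125 346 [ 0.6304 -0.05    0.0125] [0.7399 0.0693 0.0175] 0.015203232838021774
side0 0.0175 115 [ 0.6323 -0.0217  0.0175] [0.7392 0.0693 0.022 ] 0.018635683476756593
side0 0.022 77 [ 0.6349 -0.0249  0.0221] [0.7249 0.0622 0.0301] 0.02475837222354238
w3 0.0125 3554 [ 0.63   -0.05    0.0136] [0.6868 0.07   0.0175] 0.016107216690106174
w3 0.0175 3473 [ 0.63   -0.05    0.0175] [0.6841 0.0696 0.022 ] 0.02009832425890934
w3 0.022 992 [ 0.6364 -0.0259  0.022 ] [0.6823 0.0609 0.0312] 0.028000090279228534
edge [[ 0.63410007  0.11142111  0.118     ]
 [ 0.63906597 -0.00954722  0.118     ]] yaw 0.041028138817669285
grey [[0.58975152 0.10093497 0.015     ]
 [0.59244163 0.01681298 0.015     ]] yaw 0.031967767268512505
```

```bash
python3 - <<'E'
from dish import *
for f in('w5','w4','w3'):
    im,d,P,u,v,X=cloud(f); 
    m=(abs(X[:,0]-.685)<.055)&(abs(X[:,1]-.01)<.06)&(X[:,2]>.026)&(X[:,2]<.031); print(f,m.sum(),fit(X[m]),fit(X[m],.0435))
im,d,P,u,v,X=cloud('w5')
m=(X[:,0]>.6)&(X[:,2]>.11)&(X[:,2]<.125)&(X[:,0]<.67)&(X[:,1]<.12); A=X[m]; print(A.min(0),A.max(0)); 
# front face points: min x per y-bin
for y in np.arange(-.15,.12,.03):
    k=(abs(X[:,1]-y)<.01)&(X[:,2]>.112)&(X[:,2]<.145)&(X[:,0]>.58)
    if k.sum(): print(round(y,2),k.sum(),np.percentile(X[k,0],[0,5,20]).round(4),X[k][np.argsort(X[k,0])[:5],2].round(3))
E
```

```text
w5 426 (array([0.6809, 0.0191, 0.0431]), np.float64(0.00105)) (array([0.6813, 0.019 ]), np.float64(0.00108))
w4 532 (array([0.6809, 0.0192, 0.0436]), np.float64(0.00101)) (array([0.6809, 0.0193]), np.float64(0.00101))
w3 685 (array([0.6805, 0.0193, 0.0429]), np.float64(0.00099)) (array([0.6813, 0.0195]), np.float64(0.00101))
[ 0.63389852 -0.04810539  0.11005389] [0.66999426 0.11410762 0.12499525]
-0.03 588 [0.6383 0.6389 0.6395] [0.142 0.12  0.142 0.122 0.121]
0.0 1230 [0.6374 0.6379 0.6389] [0.126 0.121 0.126 0.12  0.13 ]
0.03 973 [0.6361 0.6365 0.6372] [0.124 0.127 0.131 0.125 0.127]
0.06 858 [0.6346 0.6354 0.6359] [0.126 0.135 0.126 0.128 0.134]
0.09 710 [0.6337 0.6342 0.6346] [0.13  0.128 0.135 0.136 0.133]
0.12 228 [0.6332 0.6336 0.6343] [0.133 0.142 0.132 0.133 0.135]
```

Dish centre is (0.681, 0.019), with its rim measured at z = 0.028. The tier's front edge is at x = 0.637 with yaw 0.04, so the dish lies 44 mm behind it, within the 38–46 mm given. I'll pick with the tongs already leaning so the stopper stays upright throughout. First I'll back off and lean in free air, to learn the wrist geometry.

```bash
python3 - <<'E'
from h import *
go([0.37,0.09,0.43],0.2,0.15)
E
```

```text
dx,dy,dz [-1.163  0.667 -0.003] turn [-0.009  0.13   0.096] deg 14.5 rows>= 3.2 t 5.2833
```

Call:
{"op": "move_arm", "data": {"increments": [[[0.48,-0.3,0.3,-0.1,0,0.05,0.03],[0.48,-0.65,0.65,-0.1,0,0.1,0.07],[0.48,-1,0.95,-0.1,0,0.15,0.1],[0.48,-1,0.95,-0.1,0,0.15,0.1],[0.48,-1,0.95,-0.1,0,0.15,0.1]]]}}

```text
time: 5.7
tool_pos: [0.3922, 0.0659, 0.4394]
ee_rot: [-3.124, -0.231, 0.137]
wrist_force: [0.8, 0.3, -1.9]
width: 0.0448
```

```bash
python3 - <<'E'
from h import *
st(); go([0.30,-0.03,0.43],0.7,0.04)
E
```

```text
t 5.7 pos [0.3922 0.0659 0.4394] rot [-3.1235 -0.2313  0.1366] F [ 0.8  0.3 -1.9] w 0.0448 q [ 0.01 -0.34  1.69  0.05  1.56  1.44]
dx,dy,dz [-1.037  0.822 -0.163] turn [-0.039  0.299  0.053] deg 27.5 rows>= 3.8 t 5.7
```

Call:
{"op": "move_arm", "data": {"increments": [[[0.48,-0.3,0.25,-0.05,-0.01,0.08,0.01],[0.48,-0.6,0.5,-0.1,-0.02,0.15,0.03],[0.48,-0.9,0.8,-0.15,-0.03,0.22,0.04],[0.48,-1,0.85,-0.15,-0.04,0.3,0.05],[0.48,-1,0.85,-0.15,-0.04,0.3,0.05],[0.48,-1,0.85,-0.15,-0.04,0.3,0.05]]]}}

```text
time: 6.2
tool_pos: [0.3063, -0.0309, 0.4298]
ee_rot: [3.141, -0.702, 0.045]
wrist_force: [0.6, -0.2, -2.5]
width: 0.0457
```

```bash
cat > kin.py <<'E'
from h import *
from scipy.optimize import least_squares
# (q, pos, R) data
D=[([-1.31811752,.08777289,1.37188544,0,1.68360,-.10310],[.19155,-.51547,.40379]),
([-.86,-.24,1.56,0,1.82,.6],[.3043,-.268,.4649]),([-.66,-.1,1.56,0,1.69,.8],[.4009,-.2408,.4042]),
([.26,-.25,1.63,0,1.77,1.57],[.369,.1569,.4357]),([.27,.03,1.67,0,1.44,1.54],[.4615,.1884,.2867]),([.27,-.03,1.44,0,1.73,1.54],[.4615,.1881,.4316])]
def fk(q,p):
    a1,h,L2,L3,e,d6=p
    q=np.asarray(q,float); R=Ro.from_euler('z',q[0])*Ro.from_euler('y',q[1]); x=Ro.from_euler('z',q[0]).apply([a1,0,h])+R.apply([0,0,L2])
    R=R*Ro.from_euler('y',q[2]); x=x+R.apply([e,0,L3]); R=R*Ro.from_euler('z',q[3])*Ro.from_euler('y',q[4]); x=x+R.apply([0,0,d6])
    return x,R*Ro.from_euler('z',q[5]+C)
C=-np.pi/2
E
python3 - <<'E'
from kin import *
s=robot.get_obs(); st()
D.append((s['joint_positions'],s['tool_pos'])); D.append(([.01,-.34,1.69,.05,1.56,1.44],[.3922,.0659,.4394]))
f=lambda p:np.concatenate([fk(q,p)[0]-x for q,x in D])
S=least_squares(f,[0,.3,.4,.4,0,.1]); print(S.x.round(4),np.abs(S.fun).max())
for c in(-np.pi/2,np.pi/2,0,np.pi):
    Rm=fk(s['joint_positions'],S.x)[1]*Ro.from_euler('z',c-C); print(c,(Rm.inv()*Ro.from_euler('xyz',s['ee_rot'])).magnitude())
np.save('kin.npy',S.x)
E
```

```text
t 6.2 pos [ 0.3063 -0.0309  0.4298] rot [ 3.1415 -0.702   0.0452] F [ 0.6 -0.2 -2.5] w 0.0457 q [-0.44 -0.74  1.99  0.32  1.26  1.09]
[5.000e-04 2.133e-01 5.632e-01 5.006e-01 1.502e-01 2.756e-01] 0.059514186007252265
-1.5707963267948966 3.1415926535897927
1.5707963267948966 5.852608990070906e-16
0 1.5707963267948963
3.141592653589793 1.5707963267948968
```

```bash
sed -i 's/a1,h,L2,L3,e,d6=p/a1,h,L2,L3,e,d6,oy=p/; s/apply(\[a1,0,h\])/apply([a1,oy,h])/; s/^C=.*/C=np.pi\/2/' kin.py; cat >> kin.py <<'E'
LO=np.array([-3.1,-.76,.27,-1.08,.17,-2.57]);HI=np.array([3.1,2.03,2.55,4.22,2.65,2.57])
def ik(pos,R,q0,p):
    def f(q):
        x,Rm=fk(q,p); return np.r_[(x-pos)*10,(Rm.inv()*R).as_rotvec()]
    S=least_squares(f,np.clip(q0,LO+.001,HI-.001),bounds=(LO,HI)); return S.x,np.abs(S.fun).max()
E
python3 - <<'E'
from kin import *
s=robot.get_obs()
D.append((s['joint_positions'],s['tool_pos'])); D.append(([.01,-.34,1.69,.05,1.56,1.44],[.3922,.0659,.4394]))
f=lambda p:np.concatenate([fk(q,p)[0]-x for q,x in D])
S=least_squares(f,[0,.3,.4,.4,0,.1,.05]); p=S.x; print(p.round(4),np.abs(S.fun).max()); np.save('kin.npy',p)
q0=s['joint_positions']
def show(tip,lean,yaw,n):
    T=tool(lean,yaw); pos=np.array(tip)-T.apply([0,0,.256])
    q,e=ik(pos,T,q0,p); print(n,yaw,pos.round(3),q.round(2),'err',round(e,4))
for y in(.04,-.3,-.6,-.8,-1.0,.4,.8,1.2):
  show([.44,-.222,.022],.77,y,'pick'); show([.44,-.222,.12],.77,y,'prepick')
show([.681,.019,.037],.78,.04,'place'); show([.61,.019,.11],.78,.04,'preplace')
E
```

```text
[-1.000e-04  1.535e-01  4.492e-01  4.994e-01  1.021e-01  1.502e-01
  5.660e-02] 0.0026389194843141617
pick 0.04 [ 0.262 -0.229  0.206] [-1.18 -0.37  2.27  0.83  1.09  0.01] err 0.0
prepick 0.04 [ 0.262 -0.229  0.304] [-1.18 -0.5   2.14  0.75  1.28  0.21] err 0.0
pick -0.3 [ 0.27  -0.169  0.206] [-0.95 -0.6   2.39  0.63  0.79  0.6 ] err 0.0
prepick -0.3 [ 0.27  -0.169  0.304] [-0.95 -0.7   2.24  0.52  1.01  0.78] err 0.0
pick -0.6 [ 0.293 -0.121  0.206] [-0.56 -0.61  2.4  -0.05  0.58  1.64] err 0.0
prepick -0.6 [ 0.293 -0.121  0.304] [-0.56 -0.72  2.24 -0.04  0.84  1.63] err 0.0
pick -0.8 [ 0.316 -0.094  0.206] [-0.31 -0.5   2.35 -0.56  0.66  2.39] err 0.0
prepick -0.8 [ 0.316 -0.094  0.304] [-0.31 -0.62  2.2  -0.43  0.9   2.21] err 0.0
pick -1.0 [ 0.344 -0.072  0.206] [-0.21 -0.39  2.26 -0.58  0.79  2.57] err 0.0911
prepick -1.0 [ 0.344 -0.072  0.304] [-0.16 -0.49  2.13 -0.61  1.03  2.57] err 0.0267
pick 0.4 [ 0.276 -0.291  0.206] [-1.23 -0.11  2.07  0.8   1.33 -0.32] err 0.0
prepick 0.4 [ 0.276 -0.291  0.304] [-1.23 -0.23  1.96  0.77  1.5  -0.15] err 0.0
pick 0.8 [ 0.316 -0.35   0.206] [-1.17  0.14  1.82  0.7   1.55 -0.55] err 0.0
prepick 0.8 [ 0.316 -0.35   0.304] [-1.17  0.03  1.72  0.7   1.71 -0.41] err 0.0
pick 1.2 [ 0.375 -0.388  0.206] [-1.06  0.34  1.57  0.58  1.75 -0.74] err 0.0
prepick 1.2 [ 0.375 -0.388  0.304] [-1.06  0.25  1.48  0.61  1.9  -0.63] err 0.0
place 0.04 [0.501 0.012 0.219] [-0.12 -0.08  2.02  0.27  0.44  1.21] err 0.0
preplace 0.04 [0.43  0.012 0.292] [-0.15 -0.36  2.08  0.22  0.66  1.26] err 0.0
```

The fitted kinematics (residual 2.6 mm) reach every pose with margin. I'll check the jaws against their nominal place in the tool frame, now that the tongs lean.

```bash
python3 - <<'E'
from h import *
st(); im,d,P=snap('wrist','w6'); st(); s=robot.get_obs(); R0=Ro.from_euler('xyz',s['ee_rot']).as_matrix()
# nominal jaws: inner faces ±20, centre ±23.5; corners
for nm,L in (('tip',[[0,0,.256]]),('jawends L/R outer mid',[[0,.0235,.263],[0,-.0235,.263]]),('pin ends',[[.036,0,.146],[-.036,0,.146]]),('grip',[[0,.0225,.163],[0,-.0225,.163]])):
    print(nm,proj(P,np.array(L)@R0.T+s['tool_pos']).round(1).tolist())
im2,dd,P2,u,v,X=cloud('w6'); H=cv2.cvtColor(im,cv2.COLOR_RGB2HSV)[v,u]
T=(X-s['tool_pos'])@R0
m=(H[:,0]>100)&(H[:,0]<130)&(H[:,1]>120)&(T[:,2]>.235)&(T[:,2]<.28)&(abs(T[:,1])<.05)
for k in(m&(T[:,1]>0),m&(T[:,1]<0)): print(k.sum(),T[k].min(0).round(4),T[k].max(0).round(4),T[k].mean(0).round(4))
E
```

```text
t 6.2 pos [ 0.3063 -0.0309  0.4298] rot [ 3.1415 -0.702   0.0452] F [ 0.6 -0.2 -2.5] w 0.0457 q [-0.44 -0.74  1.99  0.32  1.26  1.09]
t 6.25 pos [ 0.307  -0.0304  0.4306] rot [ 3.1411 -0.7019  0.0481] F [ 0.8  0.2 -1.2] w 0.0454 q [-0.44 -0.74  1.99  0.32  1.26  1.09]
tip [[317.2, 210.6]]
jawends L/R outer mid [[347.0, 207.8], [287.4, 207.9]]
pin ends [[315.8, 211.3], [316.5, 355.5]]
grip [[362.1, 269.6], [270.8, 269.9]]
86 [-0.0108  0.0184  0.2466] [0.0046 0.0251 0.2612] [0.0008 0.0205 0.251 ]
80 [-0.0102 -0.0233  0.2464] [ 0.004  -0.0158  0.2603] [ 0.0009 -0.0186  0.251 ]
```

View pics/w6.png

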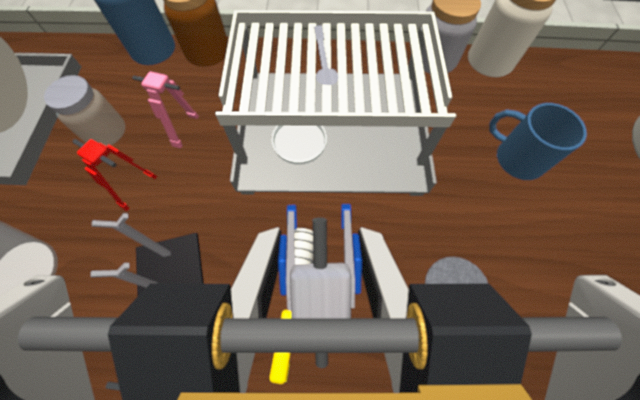

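```bash
cat >> h.py <<'E'
TIP=np.array([-.003,.001,.254])
def tcp(tip,lean,yaw,back=0): 
    T=tool(lean,yaw); return np.array(tip)-T.apply(TIP+[0,0,back])
E
python3 - <<'E'
from dish import *
im,d,P,u,v,X=cloud('w6'); m=(abs(X[:,0]-.685)<.055)&(abs(X[:,1]-.01)<.06)&(X[:,2]>.026)&(X[:,2]<.031); print(m.sum(),fit(X[m]),fit(X[m],.0435),X[m].min(0),X[m].max(0))
p=tcp([.44,-.222,.024],.77,.04); print(p); go(p,.77,.04); p=tcp([.44,-.222,.024],.77,.04,.07); print(p); go(p,.77,.04)
E
```

```text
225 (array([0.6801, 0.0179, 0.043 ]), np.float64(0.00096)) (array([0.6806, 0.0179]), np.float64(0.00105)) [ 0.63556514 -0.02611379  0.0260337 ] [0.70676442 0.06218736 0.03087124]
[ 0.26543511 -0.22798552  0.20843772]
dx,dy,dz [-1.824  1.953  1.368] turn [-0.003  0.043  0.004] deg 3.9 rows>= 7.2 t 6.25
[ 0.21674462 -0.22993418  0.25869146]
dx,dy,dz [-1.871  1.95   0.67 ] turn [-0.003  0.043  0.004] deg 3.9 rows>= 6.7 t 6.25
```

```bash
python3 - <<'E'
from h import *
go(tcp([.44,-.222,.094],.77,.04),.77,.04); go([.285,-.13,.36],.77,.04)
E
```

```text
dx,dy,dz [-1.372  1.954  0.833] turn [-0.003  0.043  0.004] deg 3.9 rows>= 6.1 t 6.25
dx,dy,dz [-0.66   0.984  0.367] turn [-0.003  0.043  0.004] deg 3.9 rows>= 3.0 t 6.25
```

Call:
{"op": "move_arm", "data": {"increments": [[[0.48,-0.2,0.3,0.12,0,0.02,0],[0.48,-0.45,0.65,0.25,0,0.03,0],[0.48,-0.69,0.98,0.42,0,0.043,0.004],[0.48,-0.69,0.98,0.42,0,0.043,0.004]]]}}

```text
time: 6.58
tool_pos: [0.2855, -0.1329, 0.3495]
ee_rot: [-3.128, -0.763, 0.028]
wrist_force: [-0.6, 0.4, -1.0]
width: 0.0452
```

Call:
{"op": "move_arm", "data": {"increments": [[[0.48,-0.2,0.3,0.12,0,0,0],[0.48,-0.45,0.65,0.25,0,0,0],[0.48,-0.68,0.97,0.41,0,0,0],[0.48,-0.68,0.97,0.41,0,0,0],[0.48,-0.68,0.97,0.41,0,0,0]]]}}

```text
time: 7.0
tool_pos: [0.2712, -0.228, 0.2755]
ee_rot: [-3.126, -0.769, 0.034]
wrist_force: [-0.1, -0.3, -0.9]
width: 0.045
```

```bash
python3 - <<'E'
from h import *
st();im,d,P=snap('wrist','w7');st(); go(tcp([.44,-.222,.024],.77,.04),.77,.04)
s=robot.get_obs(); R0=Ro.from_euler('xyz',s['ee_rot']).as_matrix()
im2,dd,P2,u,v,X=cloud('w7'); H=cv2.cvtColor(im,cv2.COLOR_RGB2HSV)[v,u]
T=(X-s['tool_pos'])@R0
m=(H[:,0]>100)&(H[:,0]<130)&(H[:,1]>120)&(T[:,2]>.235)&(T[:,2]<.28)&(abs(T[:,1])<.05)
for k in(m&(T[:,1]>0),m&(T[:,1]<0)): print(k.sum(),T[k].min(0).round(4),T[k].max(0).round(4),T[k].mean(0).round(4))
E
```

```text
t 7.0 pos [ 0.2712 -0.228   0.2755] rot [-3.1259 -0.7687  0.0337] F [-0.1 -0.3 -0.9] w 0.045 q [-1.15 -0.46  2.17  0.77  1.22  0.18]
t 7.05 pos [ 0.2715 -0.2273  0.2773] rot [-3.1311 -0.7711  0.0387] F [ 0.2  0.3 -0.4] w 0.045 q [-1.15 -0.46  2.17  0.77  1.22  0.18]
dx,dy,dz [-0.524  0.009  0.451] turn [-0.006 -0.001 -0.001] deg 0.6 rows>= 1.7 t 7.05
86 [-0.0106  0.0178  0.2474] [0.0041 0.0245 0.2625] [0.0005 0.02   0.2521]
73 [-0.0111 -0.0239  0.2473] [ 0.0037 -0.0169  0.2617] [ 0.0013 -0.0195  0.2525]
```

View pics/w7.png

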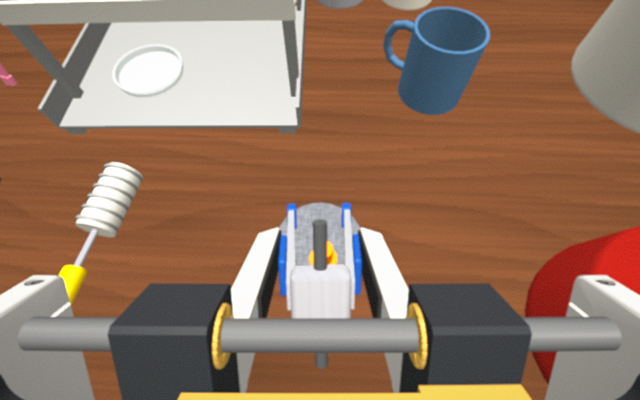

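```bash
python3 - <<'E'
from dish import *
s=robot.get_obs(); R0=Ro.from_euler('xyz',s['ee_rot']).as_matrix()
im,d,P,u,v,X=cloud('w7'); H=cv2.cvtColor(im,cv2.COLOR_RGB2HSV)[v,u]
m=(H[:,0]>5)&(H[:,0]<30)&(H[:,1]>190)&(u>300)&(u<345)&(v>230)&(v<268)&(X[:,2]<.05)&(X[:,2]>0)
print(m.sum(),X[m].min(0),X[m].max(0),np.median(X[m],0))
m=(abs(X[:,0]-.685)<.055)&(abs(X[:,1]-.01)<.06)&(X[:,2]>.026)&(X[:,2]<.031); print(m.sum(),fit(X[m]),fit(X[m],.0435),X[m].min(0),X[m].max(0))
E
```

```text
141 [ 0.4314091  -0.23383242  0.0072251 ] [ 0.44598727 -0.20932198  0.03847849] [ 0.43690096 -0.22836305  0.02525151]
535 (array([0.6802, 0.0175, 0.0432]), np.float64(0.00114)) (array([0.6802, 0.0175]), np.float64(0.00117)) [ 0.6355711  -0.02692953  0.0260307 ] [0.72654585 0.06224172 0.03021885]
```

Call:
{"op": "move_arm", "data": {"increments": [[[0.48,-0.15,0.005,0.13,-0.005,0,0],[0.48,-0.3,0.01,0.26,-0.005,0,0],[0.48,-0.45,0.01,0.38,-0.005,0,0],[0.48,-0.52,0.01,0.45,-0.005,0,0],[0.48,-0.52,0.01,0.45,-0.005,0,0],[0.48,-0.52,0.01,0.45,-0.005,0,0]]]}}

```text
time: 7.55
tool_pos: [0.2654, -0.228, 0.2105]
ee_rot: [3.136, -0.774, 0.044]
wrist_force: [-0.2, -0.1, 0.2]
width: 0.045
```

```bash
python3 - <<'E'
from h import *
st();im,d,P=snap('wrist','w8');st(); go(tcp([.44,-.222,.024],.77,.04),.77,.04)
cv2.imwrite('pics/w8c.png',cv2.resize(im[190:300,240:400,::-1],None,fx=5,fy=5,interpolation=cv2.INTER_CUBIC))
E
```

```text
t 7.55 pos [ 0.2654 -0.228   0.2105] rot [ 3.1357 -0.7742  0.0442] F [-0.2 -0.1  0.2] w 0.045 q [-1.17 -0.39  2.27  0.83  1.1   0.02]
t 7.6 pos [ 0.2654 -0.2284  0.2111] rot [ 3.1336 -0.7747  0.045 ] F [ 0.3 -0.4 -0.9] w 0.0453 q [-1.17 -0.39  2.27  0.83  1.1   0.02]
dx,dy,dz [-0.018 -0.005  0.019] turn [ 0.003 -0.003  0.002] deg 0.4 rows>= 0.1 t 7.6
```

View pics/w8c.png

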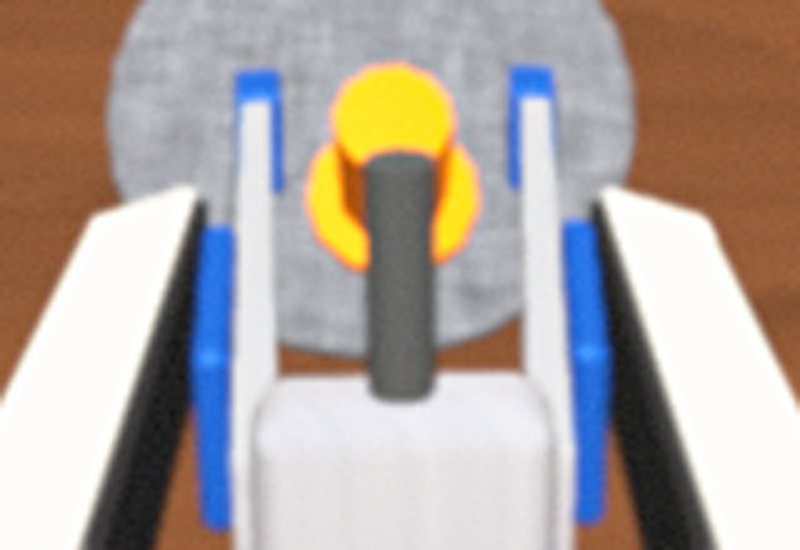

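The stopper stands centred between the open jaws, and nothing else is near. Squeezing.

Call:
{"op": "move_arm", "data": {"increments": [[[0.46,-0.01,0,0.02,0,0,0],[0.44,-0.02,0,0.02,0,0,0],[0.42,-0.02,0,0.02,0,0,0],[0.4,-0.02,0,0.02,0,0,0],[0.38,-0.02,0,0.02,0,0,0],[0.36,-0.02,0,0.02,0,0,0],[0.36,-0.02,0,0.02,0,0,0],[0.36,-0.02,0,0.02,0,0,0]]]}}

```text
time: 8.27
tool_pos: [0.2645, -0.2287, 0.2069]
ee_rot: [3.136, -0.774, 0.041]
wrist_force: [-1.5, -0.1, 1.1]
width: 0.0375
```

```bash
python3 - <<'E'
from h import *
st();im,d,P=snap('wrist','w9');st(); go(tcp([.44,-.222,.024],.77,.04),.77,.04)
cv2.imwrite('pics/w9c.png',cv2.resize(im[190:300,240:400,::-1],None,fx=5,fy=5,interpolation=cv2.INTER_CUBIC))
E
```

```text
t 8.27 pos [ 0.2645 -0.2287  0.2069] rot [ 3.1365 -0.7737  0.0408] F [-1.5 -0.1  1.1] w 0.0375 q [-1.17 -0.38  2.27  0.83  1.09  0.02]
t 8.32 pos [ 0.2645 -0.2287  0.2069] rot [ 3.1364 -0.7737  0.0409] F [-1.1  0.7  2. ] w 0.0375 q [-1.17 -0.38  2.27  0.83  1.09  0.02]
dx,dy,dz [ 0.018 -0.006 -0.005] turn [ 0.003 -0.002  0.   ] deg 0.3 rows>= 0.0 t 8.3167
```

View pics/w9c.png

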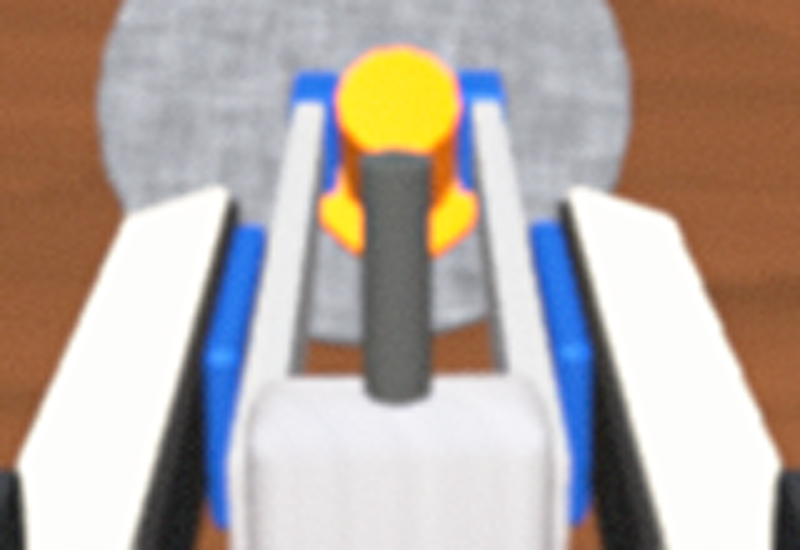

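The jaws are shut on the stem: the grip stalled at 37.5 mm, where 38 mm is expected. Lifting straight up.

Call:
{"op": "move_arm", "data": {"increments": [[[0.36,0.1,0,-0.1,0,0,0],[0.36,0.25,0,-0.25,0,0,0],[0.36,0.45,0,-0.46,0,0,0],[0.36,0.65,0,-0.66,0,0,0],[0.36,0.84,0,-0.86,0,0,0],[0.36,0.84,0,-0.86,0,0,0]]]}}

```text
time: 8.82
tool_pos: [0.2651, -0.2291, 0.3327]
ee_rot: [3.122, -0.779, 0.05]
wrist_force: [0.9, -0.6, -1.1]
width: 0.0373
```

```bash
python3 - <<'E'
from kin import *
st();im,d,P=snap('wrist','w10'); st()
cv2.imwrite('pics/w10c.png',cv2.resize(im[190:300,240:400,::-1],None,fx=5,fy=5,interpolation=cv2.INTER_CUBIC))
p=np.load('kin.npy')
q=robot.get_obs()['joint_positions']
D=np.array([.1755,.0067,-.2029])
for tgt in([.56,.018,.12],[.61,.018,.09],[.681,.018,.021]):
    q,e=ik(np.array(tgt)-D,tool(.774,.04),q,p); print(tgt,(np.array(tgt)-D).round(4),q.round(2),e)
go([.32,-.12,.34],.774,.04)
E
```

```text
t 8.82 pos [ 0.2651 -0.2291  0.3327] rot [ 3.1224 -0.7786  0.0502] F [ 0.9 -0.6 -1.1] w 0.0373 q [-1.17 -0.52  2.1   0.74  1.31  0.25]
t 8.87 pos [ 0.2647 -0.2287  0.3295] rot [ 3.1277 -0.7752  0.047 ] F [ 0.4 -1.3 -1. ] w 0.0376 q [-1.17 -0.52  2.1   0.74  1.31  0.25]
[0.56, 0.018, 0.12] [0.3845 0.0113 0.3229] [-0.18 -0.52  2.11  0.21  0.8   1.26] 8.595642817313397e-11
[0.61, 0.018, 0.09] [0.4345 0.0113 0.2929] [-0.15 -0.35  2.07  0.22  0.67  1.26] 8.650845664814888e-12
[0.681, 0.018, 0.021] [0.5055 0.0113 0.2239] [-0.12 -0.08  2.01  0.26  0.46  1.22] 5.551115123125783e-15
dx,dy,dz [ 0.504 -1.065  0.333] turn [ 0.006 -0.001  0.003] deg 0.6 rows>= 2.9 t 8.8667
```

View pics/w10c.png

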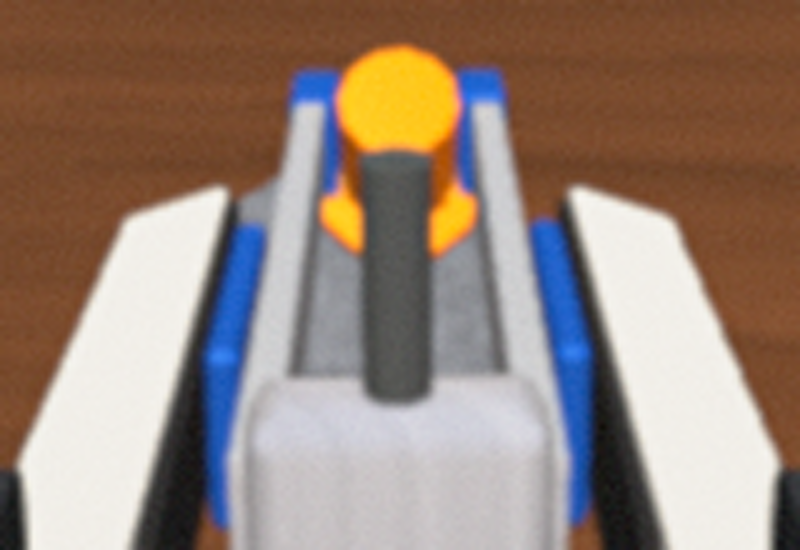

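The stopper is lifted and sits in the jaws unchanged. Carrying it to the tier.

Call:
{"op": "move_arm", "data": {"increments": [[[0.36,0.15,-0.3,0.1,0,0,0],[0.36,0.32,-0.65,0.2,0,0,0],[0.36,0.46,-1,0.3,0,0,0],[0.36,0.46,-1,0.3,0,0,0]]]}}

```text
time: 9.2
tool_pos: [0.3162, -0.1186, 0.3352]
ee_rot: [-3.14, -0.772, 0.055]
wrist_force: [-0.2, -0.0, -1.7]
width: 0.0375
```

Call:
{"op": "move_arm", "data": {"increments": [[[0.36,0.1,-0.3,0.1,0,0,0],[0.36,0.2,-0.65,0.2,0,0,0],[0.36,0.25,-0.95,0.25,0,0,0],[0.36,0.25,-0.95,0.25,0,0,0],[0.36,0.25,-0.95,0.25,0,0,0]]]}}

```text
time: 9.62
tool_pos: [0.3461, -0.0275, 0.3337]
ee_rot: [3.138, -0.768, 0.048]
wrist_force: [-0.7, -0.5, -0.3]
width: 0.0376
```

```bash
python3 - <<'E'
from h import *
st(); go([.3845,.0113,.323],.774,.04)
E
```

```text
t 9.62 pos [ 0.3461 -0.0275  0.3337] rot [ 3.1378 -0.7682  0.0482] F [-0.7 -0.5 -0.3] w 0.0376 q [-0.37 -0.64  2.15  0.35  0.94  1.05]
dx,dy,dz [ 0.215 -0.37   0.355] turn [-0.001  0.004  0.004] deg 0.5 rows>= 1.3 t 9.6167
```

Call:
{"op": "move_arm", "data": {"increments": [[[0.36,0.1,-0.18,0.17,0,0.004,0.005],[0.36,0.21,-0.37,0.35,0,0.004,0.005],[0.36,0.21,-0.37,0.35,0,0.004,0.005],[0.36,0.21,-0.37,0.35,0,0.004,0.005],[0.36,0.21,-0.37,0.35,0,0.004,0.005]]]}}

```text
time: 10.03
tool_pos: [0.3842, 0.0071, 0.3245]
ee_rot: [-3.139, -0.776, 0.027]
wrist_force: [0.1, 0.9, -1.6]
width: 0.0374
```

```bash
python3 - <<'E'
from dish import *
st(); im,d,P=snap('wrist','w11'); st(); s=robot.get_obs(); R0=Ro.from_euler('xyz',s['ee_rot']).as_matrix()
im,d,P,u,v,X=cloud('w11'); H=cv2.cvtColor(im,cv2.COLOR_RGB2HSV)[v,u]
m=(abs(X[:,0]-.685)<.055)&(abs(X[:,1]-.01)<.06)&(X[:,2]>.026)&(X[:,2]<.031); print('dish',m.sum(),fit(X[m]),fit(X[m],.0435))
k=(X[:,0]>.60)&(X[:,0]<.66)&(abs(X[:,1]-.06)<.03)&(X[:,2]>.112)&(X[:,2]<.145); print('edge',np.percentile(X[k],[1,5,50],axis=0))
T=(X-s['tool_pos'])@R0; m=(H[:,0]>5)&(H[:,0]<30)&(H[:,1]>190)&(abs(T[:,1])<.03)&(T[:,2]<.29)&(T[:,2]>.22)
print('stopper world',X[m].min(0),X[m].max(0),'rel',(X[m].min(0)-s['tool_pos']).round(4),(X[m].max(0)-s['tool_pos']).round(4))
D=np.array([.1755,.0067,-.2029])
tp=np.array([.681,.018,.0205])-D
for b in(0.09,.05,.02,0): go(tp-tool(.774,.04).apply([0,0,b]),.774,.04)
E
```

```text
t 10.03 pos [0.3842 0.0071 0.3245] rot [-3.1387 -0.7762  0.0274] F [ 0.1  0.9 -1.6] w 0.0374 q [-0.19 -0.53  2.11  0.22  0.8   1.26]
t 10.08 pos [0.3841 0.0069 0.325 ] rot [-3.1388 -0.7775  0.0266] F [ 0.3  1.  -1.5] w 0.0377 q [-0.19 -0.53  2.11  0.22  0.8   1.26]
dish 365 (array([0.68  , 0.0182, 0.0429]), np.float64(0.00091)) (array([0.6806, 0.0182]), np.float64(0.00104))
edge [[0.63433813 0.0305947  0.11880216]
 [0.63472401 0.0334517  0.12039168]
 [0.63613643 0.06050954 0.13125158]]
stopper world [ 4.40763719e-01 -1.97671099e-02 -1.09449225e-04] [0.56643816 0.0282841  0.1568031 ] rel [ 0.0567 -0.0267 -0.3251] [ 0.1823  0.0213 -0.1682]
dx,dy,dz [ 0.156 -0.001  0.676] turn [ 0.004 -0.002 -0.006] deg 0.7 rows>= 1.7 t 10.0833
dx,dy,dz [ 0.155 -0.004  1.076] turn [ 0.004 -0.002 -0.006] deg 0.7 rows>= 2.6 t 10.0833
dx,dy,dz [ 0.154 -0.006  1.376] turn [ 0.004 -0.002 -0.006] deg 0.7 rows>= 3.3 t 10.0833
dx,dy,dz [ 0.153 -0.007  1.576] turn [ 0.004 -0.002 -0.006] deg 0.7 rows>= 3.8 t 10.0833
```

View pics/w11.png

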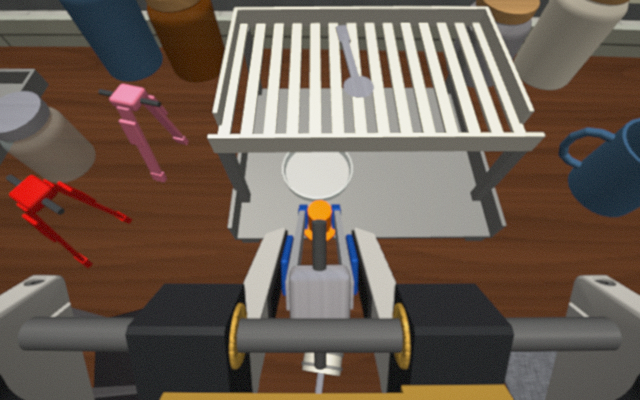

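The dish refits at (0.6805, 0.018), unmoved. The pin's upper end would clear the white edge by only about 3 mm, so I'll lean 1.5° more for margin.

```bash
cat >> h.py <<'E'
DT=tool(.774,.0408).inv().apply([.1755,.0067,-.2029])
def place(und,lean,yaw,back=0):
    T=tool(lean,yaw); p=np.array(und)-T.apply(DT+[0,0,back]); return p
E
python3 - <<'E'
from h import *
for b in(0.09,.03,0):
    p=place([.680,.018,.0205],.80,.04,b); print(p.round(4)); go(p,.80,.04)
    T=tool(.8,.04); 
    for c in([.0373,0,.149],[.0373,0,.143],[.036,0,.102],[.010,0,.146+.017],[.010,0,.197]): print('   ',(p+T.apply(c)).round(4))
E
```

```text
[0.4348 0.0087 0.2815]
dx,dy,dz [ 0.056 -0.002  0.666] turn [ 0.004  0.014 -0.006] deg 1.4 rows>= 1.6 t 10.0833
    [0.5675 0.014  0.2044]
    [0.5632 0.0138 0.2086]
    [0.5329 0.0126 0.2362]
    [0.5586 0.0136 0.1751]
    [0.5829 0.0146 0.1514]
[0.4778 0.0104 0.2397]
dx,dy,dz [ 0.069 -0.006  1.266] turn [ 0.004  0.014 -0.006] deg 1.4 rows>= 3.0 t 10.0833
    [0.6105 0.0157 0.1626]
    [0.6062 0.0155 0.1668]
    [0.576  0.0143 0.1944]
    [0.6016 0.0153 0.1333]
    [0.6259 0.0163 0.1096]
[0.4993 0.0112 0.2188]
dx,dy,dz [ 0.076 -0.008  1.566] turn [ 0.004  0.014 -0.006] deg 1.4 rows>= 3.8 t 10.0833
    [0.6321 0.0165 0.1417]
    [0.6277 0.0164 0.1459]
    [0.5975 0.0152 0.1735]
    [0.6231 0.0162 0.1124]
    [0.6475 0.0172 0.0887]
```

Call:
{"op": "move_arm", "data": {"increments": [[[0.36,0.03,0,0.3,0.004,0.01,-0.006],[0.36,0.056,0,0.66,0.004,0.014,-0.006],[0.36,0.056,0,0.66,0.004,0.014,-0.006],[0.36,0.056,0,0.66,0.004,0.014,-0.006],[0.36,0.056,0,0.66,0.004,0.014,-0.006]]]}}

```text
time: 10.5
tool_pos: [0.4346, 0.009, 0.2831]
ee_rot: [3.141, -0.802, 0.041]
wrist_force: [0.2, 0.0, -0.4]
width: 0.0376
```

```bash
python3 - <<'E'
from h import *
st()
for b in(.03,0): go(place([.680,.018,.0205],.80,.04,b),.80,.04)
E
```

```text
t 10.5 pos [0.4346 0.009  0.2831] rot [ 3.1411 -0.8017  0.0407] F [ 0.2  0.  -0.4] w 0.0376 q [-0.16 -0.35  2.1   0.25  0.62  1.23]
dx,dy,dz [-0.011  0.004  0.613] turn [-0.    -0.001  0.   ] deg 0.1 rows>= 1.5 t 10.5
dx,dy,dz [-0.012  0.004  0.913] turn [-0.    -0.001  0.   ] deg 0.1 rows>= 2.2 t 10.5
```

Call:
{"op": "move_arm", "data": {"increments": [[[0.36,0,0,0.15,0,0,0],[0.36,0,0,0.3,0,0,0],[0.36,-0.01,0,0.45,0,0,0],[0.36,-0.01,0,0.6,0,0,0],[0.36,-0.01,0,0.6,0,0,0],[0.36,-0.01,0,0.6,0,0,0]]]}}

```text
time: 11.0
tool_pos: [0.4768, 0.0116, 0.242]
ee_rot: [3.141, -0.804, 0.043]
wrist_force: [0.3, 0.5, -0.6]
width: 0.0378
```

```bash
python3 - <<'E'
from h import *
st()
im,d,P=snap('wrist','w12'); im,d,P=snap('side','s12'); st()
cv2.imwrite('pics/s12c.png',cv2.resize(im[120:280,180:360,::-1],None,fx=4,fy=4,interpolation=cv2.INTER_CUBIC)[:600])
for b in(.01,0): go(place([.680,.018,.0205],.80,.04,b),.80,.04)
E
```

```text
t 11.0 pos [0.4768 0.0116 0.242 ] rot [ 3.1407 -0.804   0.0427] F [ 0.3  0.5 -0.6] w 0.0378 q [-0.14 -0.18  2.06  0.28  0.48  1.2 ]
t 11.1 pos [0.4769 0.0117 0.2424] rot [ 3.1404 -0.8051  0.0431] F [-0.2  0.5 -1.3] w 0.0379 q [-0.13 -0.19  2.06  0.28  0.48  1.2 ]
dx,dy,dz [-0.015  0.014  0.225] turn [-0.001 -0.003  0.001] deg 0.3 rows>= 0.5 t 11.1
dx,dy,dz [-0.015  0.014  0.325] turn [-0.001 -0.003  0.001] deg 0.3 rows>= 0.8 t 11.1
```

View pics/w12.png

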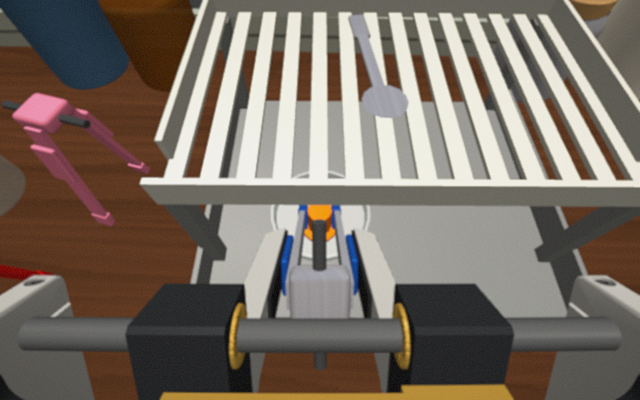

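View pics/s12c.png

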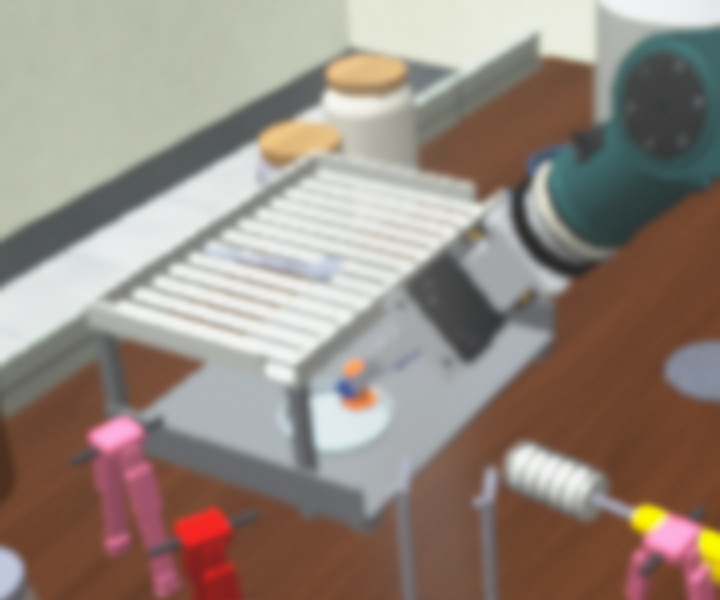

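The stopper is upright and just over the dish's front part, and the pin end is still in front of the white edge. Going on along the lean.

Call:
{"op": "move_arm", "data": {"increments": [[[0.36,-0.01,0.01,0.08,0,-0.002,0],[0.36,-0.015,0.014,0.16,0,-0.003,0],[0.36,-0.015,0.014,0.24,0,-0.003,0],[0.36,-0.015,0.014,0.3,0,-0.003,0],[0.36,-0.015,0.014,0.3,0,-0.003,0],[0.36,-0.015,0.014,0.3,0,-0.003,0]]]}}

```text
time: 11.6
tool_pos: [0.4978, 0.0116, 0.2176]
ee_rot: [-3.141, -0.795, 0.043]
wrist_force: [-0.0, -0.0, -0.1]
width: 0.0377
```

```bash
python3 - <<'E'
from h import *
st()
im,d,P=snap('wrist','w13'); im2,d,P=snap('side','s13'); st()
cv2.imwrite('pics/s13c.png',cv2.resize(im2[180:250,220:320,::-1],None,fx=7,fy=7,interpolation=cv2.INTER_CUBIC)[:600])
cv2.imwrite('pics/w13c.png',cv2.resize(im[150:290,230:410,::-1],None,fx=4,fy=4,interpolation=cv2.INTER_CUBIC)[:600])
go(place([.680,.018,.0205],.80,.04,0),.80,.04)
go(place([.680,.018,.019],.80,.04,0),.80,.04)
E
```

```text
t 11.6 pos [0.4978 0.0116 0.2176] rot [-3.1414 -0.795   0.043 ] F [-0.  -0.  -0.1] w 0.0377 q [-0.13 -0.1   2.04  0.3   0.43  1.18]
t 11.7 pos [0.4977 0.0116 0.218 ] rot [ 3.1416 -0.7958  0.0432] F [-0.5 -0.2 -1.5] w 0.0375 q [-0.13 -0.1   2.04  0.3   0.43  1.18]
dx,dy,dz [0.017 0.005 0.006] turn [-0.001  0.003  0.001] deg 0.3 rows>= 0.0 t 11.7
dx,dy,dz [0.006 0.005 0.017] turn [-0.001  0.003  0.001] deg 0.3 rows>= 0.0 t 11.7
```

View pics/w13c.png

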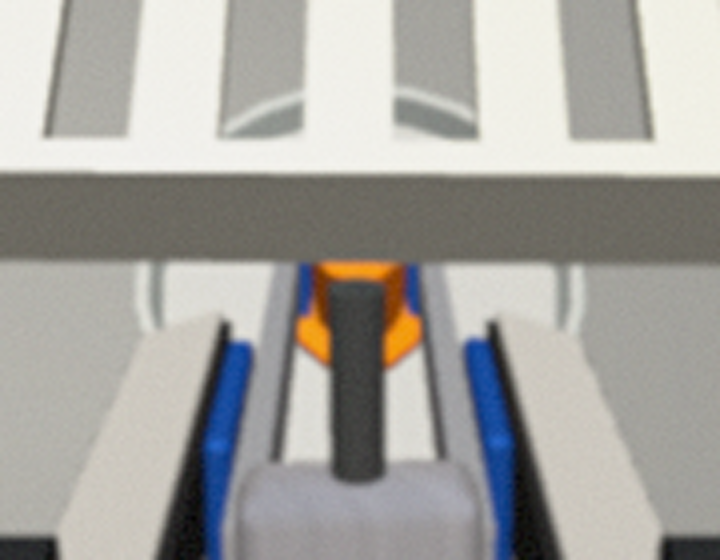

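View pics/s13c.png

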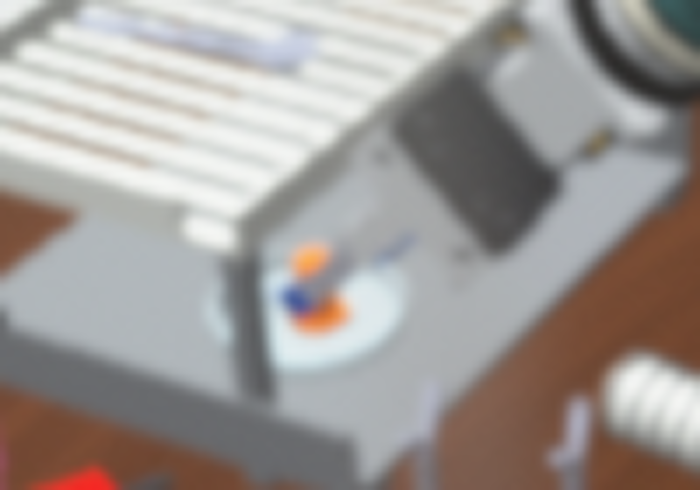

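```bash
python3 - <<'E'
from h import *
im,d,P=load('s13')
H=cv2.cvtColor(im,cv2.COLOR_RGB2HSV); m=(H[...,0]<16)&(H[...,1]>150)&(H[...,2]>130); m[:180]=0;m[250:]=0;m[:,:220]=0;m[:,320:]=0
v,u=np.nonzero(m); m2=(u>255)&(u<275); u,v=u[m2],v[m2]; print('orange px',u.min(),u.max(),v.min(),v.max())
f=v>=222; print('flange rows',[(r,u[v==r].min(),u[v==r].max()) for r in range(212,230) if (v==r).any()])
for x in(.675,.6785,.6805,.685): print(x,proj(P,[[x,.018,.019]]).round(1),'flange L/R',proj(P,[[x+.014*np.cos(t),.018+.014*np.sin(t),.021] for t in np.linspace(0,6.28,40)]).min(0).round(1),proj(P,[[x+.014*np.cos(t),.018+.014*np.sin(t),.021] for t in np.linspace(0,6.28,40)]).max(0).round(1))
E
```

```text
orange px 263 267 217 226
flange rows [(217, np.int64(263), np.int64(264)), (224, np.int64(266), np.int64(267)), (225, np.int64(264), np.int64(267)), (226, np.int64(265), np.int64(265))]
0.675 [[266.  224.7]] flange L/R [261.5 221.7] [270.3 226.7]
0.6785 [[265.1 224.4]] flange L/R [260.6 221.4] [269.5 226.4]
0.6805 [[264.6 224.2]] flange L/R [260.1 221.3] [268.9 226.2]
0.685 [[263.4 223.9]] flange L/R [259.  220.9] [267.8 225.8]
```

The projection in the side view agrees to within about 2 mm. A small nudge inward, then ease the squeeze.

Call:
{"op": "move_arm", "data": {"increments": [[[0.36,0.008,0,0.017,0,0,0],[0.36,0.008,0,0.017,0,0,0],[0.39,0.008,0,0.017,0,0,0],[0.41,0.008,0,0.017,0,0,0],[0.43,0.008,0,0.017,0,0,0],[0.45,0.008,0,0.017,0,0,0],[0.47,0.008,0,0.017,0,0,0],[0.48,0.008,0,0.017,0,0,0]]]}}

```text
time: 12.37
tool_pos: [0.4995, 0.0116, 0.2178]
ee_rot: [3.141, -0.797, 0.043]
wrist_force: [-0.3, 0.0, -0.5]
width: 0.0448
```

Call:
{"op": "move_arm", "data": {"increments": [[[0.48,0,0,0,0,0,0],[0.48,0,0,0,0,0,0],[0.48,0,0,0,0,0,0]]]}}

```text
time: 12.62
tool_pos: [0.4994, 0.0116, 0.2177]
ee_rot: [3.141, -0.797, 0.043]
wrist_force: [0.3, -0.9, -1.9]
width: 0.045
```

```bash
python3 - <<'E'
from h import *
st()
im,d,P=snap('wrist','w14'); im2,d,P=snap('side','s14'); st()
cv2.imwrite('pics/s14c.png',cv2.resize(im2[180:250,220:320,::-1],None,fx=7,fy=7,interpolation=cv2.INTER_CUBIC)[:600])
cv2.imwrite('pics/w14c.png',cv2.resize(im[150:290,230:410,::-1],None,fx=4,fy=4,interpolation=cv2.INTER_CUBIC)[:600])
E
```

```text
t 12.62 pos [0.4994 0.0116 0.2177] rot [ 3.1413 -0.7967  0.0431] F [ 0.3 -0.9 -1.9] w 0.045 q [-0.13 -0.09  2.04  0.3   0.42  1.18]
t 12.72 pos [0.4994 0.0117 0.2177] rot [ 3.1414 -0.7967  0.0431] F [ 0.3 -0.2  0.4] w 0.0449 q [-0.13 -0.09  2.04  0.3   0.42  1.18]
```

View pics/w14c.png

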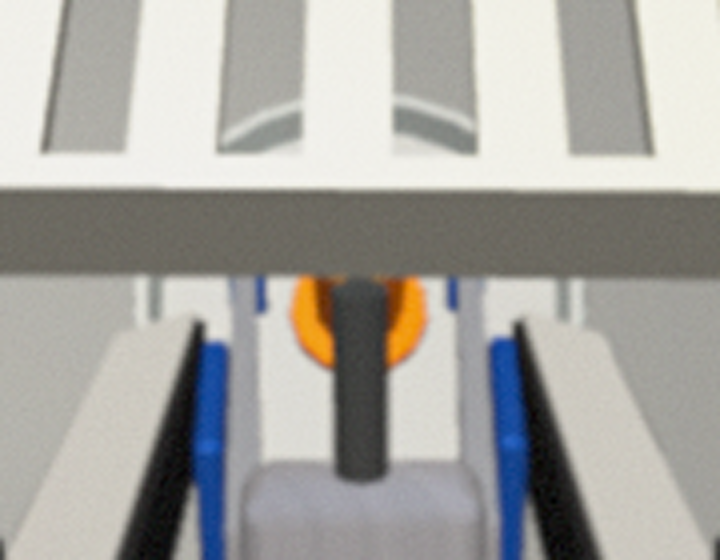

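View pics/s14c.png

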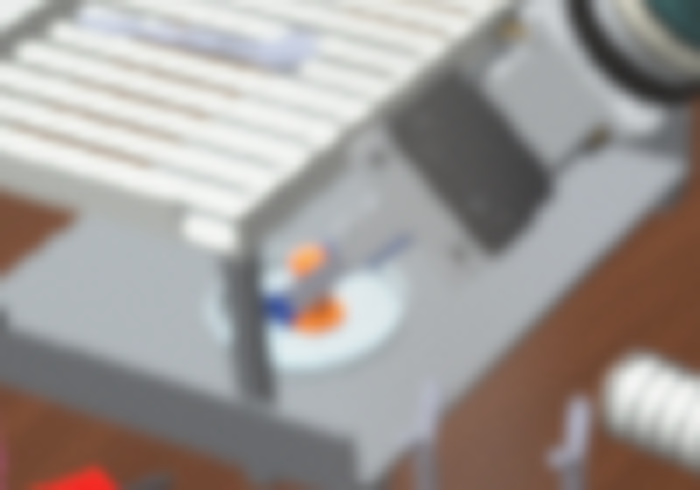

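The stopper stands free and upright with the jaws clear on both sides. Backing out along the lean.

Call:
{"op": "move_arm", "data": {"increments": [[[0.48,0,0,-0.1,0,0,0],[0.48,0,0,-0.25,0,0,0],[0.48,0,0,-0.45,0,0,0],[0.48,0,0,-0.7,0,0,0],[0.48,0,0,-1,0,0,0],[0.48,0,0,-1,0,0,0]]]}}

```text
time: 13.22
tool_pos: [0.4271, 0.0085, 0.2925]
ee_rot: [3.139, -0.806, 0.045]
wrist_force: [1.2, 0.2, -0.3]
width: 0.0454
```

```bash
python3 - <<'E'
from dish import *
st(); im,d,P=snap('wrist','w15')
im,d,P,u,v,X=cloud('w15'); H=cv2.cvtColor(im,cv2.COLOR_RGB2HSV)[v,u]
m=(abs(X[:,0]-.685)<.055)&(abs(X[:,1]-.01)<.06)&(X[:,2]>.026)&(X[:,2]<.031)&(H[:,1]<60); print('dish',m.sum(),fit(X[m]),fit(X[m],.0435))
m=(H[:,0]>5)&(H[:,0]<30)&(H[:,1]>170)&(abs(X[:,0]-.68)<.03)&(abs(X[:,1]-.018)<.03)&(X[:,2]<.06)
print('stopper',m.sum(),X[m].min(0),X[m].max(0),'mid',(X[m].min(0)+X[m].max(0))/2)
go([.34,.0,.40],.8,.04); go([.37,.06,.45],.3,.2)
E
```

```text
t 13.22 pos [0.4271 0.0085 0.2925] rot [ 3.1386 -0.8059  0.0448] F [ 1.2  0.2 -0.3] w 0.0454 q [-0.17 -0.38  2.1   0.25  0.65  1.22]
dish 315 (array([0.6802, 0.0183, 0.0429]), np.float64(0.00094)) (array([0.6808, 0.0183]), np.float64(0.00103))
stopper 473 [0.6626686  0.00682107 0.0223959 ] [0.68276547 0.03047526 0.05325609] mid [0.67271703 0.01864817 0.03782599]
dx,dy,dz [ 0.176  0.049 -1.391] turn [-0.    -0.002  0.002] deg 0.3 rows>= 3.4 t 13.2667
dx,dy,dz [ 0.762 -0.537 -1.505] turn [ 0.054 -0.32  -0.086] deg 30.2 rows>= 4.2 t 13.2667
```

View pics/w15.png

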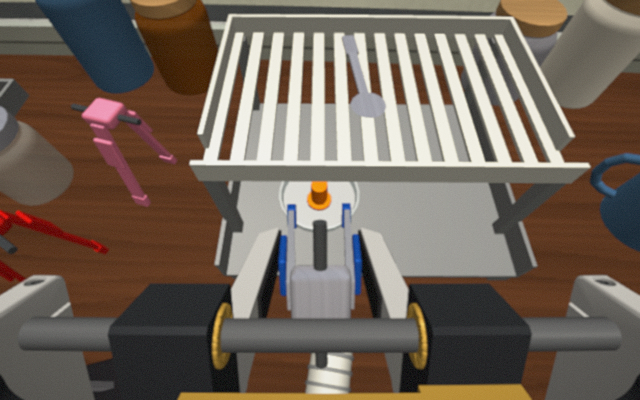

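```bash
python3 - <<'E'
from h import *
im,d,P,u,v,X=cloud('w15'); H=cv2.cvtColor(im,cv2.COLOR_RGB2HSV)[v,u]
m=(H[:,0]>5)&(H[:,0]<30)&(H[:,1]>170)&(abs(X[:,0]-.68)<.03)&(abs(X[:,1]-.018)<.03)&(X[:,2]<.06)
k=m&(X[:,2]>.028)&(X[:,2]<.045)&(abs(X[:,1]-.0185)<.004); print('stem front x',np.percentile(X[k,0],[10,50,90]),'+.009')
k=m&(X[:,2]>.048); print('top',k.sum(),X[k].min(0),X[k].max(0),X[k].mean(0))
c=[u[m].mean(),0]; 
k=m&(X[:,2]>.048); uv=np.c_[u[k],v[k]]; print(uv.min(0),uv.max(0),onz(P,[uv.mean(0)],.051))
# flange front bottom pixel
print(v[m].max(), onz(P,[[319,v[m].max()+.5]],.020))
E
```

```text
stem front x [0.66795128 0.66840458 0.66917608] +.009
top 164 [0.66754466 0.01074554 0.04814206] [0.68138452 0.02552919 0.05325609] [0.67387088 0.01816542 0.05145505]
[312 182] [326 194] [[0.67413882 0.01817583 0.051     ]]
209 [[0.66457444 0.01754235 0.02      ]]
```

The stopper is at about (0.678, 0.018), 2–3 mm from the dish's centre; its top is at 0.051 as it should be, and the dish hasn't moved. Now back to the stand.

Call:
{"op": "move_arm", "data": {"increments": [[[0.48,0.05,0,-0.35,0,0,0],[0.48,0.15,0,-0.7,0,-0.05,0],[0.48,0.2,0,-1,0,-0.1,0],[0.48,0.2,0,-1,0,-0.1,0],[0.48,0.2,0,-1,0,-0.1,0]]]}}

```text
time: 13.68
tool_pos: [0.3712, 0.006, 0.3732]
ee_rot: [3.14, -0.643, 0.044]
wrist_force: [1.6, 0.5, -2.6]
width: 0.0452
```

```bash
python3 - <<'E'
from h import *
st(); go([.39,.08,.44],.25,.2)
E
```

```text
t 13.68 pos [0.3712 0.006  0.3732] rot [ 3.1404 -0.6435  0.0436] F [ 1.6  0.5 -2.6] w 0.0452 q [-0.2  -0.55  2.    0.16  1.06  1.3 ]
dx,dy,dz [ 0.577 -0.731 -0.403] turn [ 0.044 -0.25  -0.091] deg 24.2 rows>= 3.4 t 13.6833
```

Call:
{"op": "move_arm", "data": {"increments": [[[0.48,0.15,-0.2,-0.2,0.01,-0.06,-0.02],[0.48,0.3,-0.4,-0.4,0.02,-0.12,-0.05],[0.48,0.45,-0.6,-0.4,0.03,-0.19,-0.07],[0.48,0.58,-0.73,-0.4,0.044,-0.25,-0.09],[0.48,0.58,-0.73,-0.4,0.044,-0.25,-0.09],[0.48,0.58,-0.73,-0.4,0.044,-0.25,-0.09]]]}}

```text
time: 14.18
tool_pos: [0.3915, 0.0806, 0.4355]
ee_rot: [-3.139, -0.243, 0.2]
wrist_force: [-0.5, -0.4, -1.3]
width: 0.0451
```

```bash
python3 - <<'E'
from h import *
st(); go([.4615,.1884,.44],0,.301)
E
```

```text
t 14.18 pos [0.3915 0.0806 0.4355] rot [-3.1394 -0.2426  0.2001] F [-0.5 -0.4 -1.3] w 0.0451 q [ 0.05 -0.34  1.7   0.04  1.54  1.42]
dx,dy,dz [ 0.884 -0.918  0.175] turn [ 0.006 -0.154 -0.064] deg 15.0 rows>= 3.1 t 14.1833
```

Call:
{"op": "move_arm", "data": {"increments": [[[0.48,0.25,-0.25,0,0,-0.04,-0.02],[0.48,0.5,-0.5,0.03,0.003,-0.08,-0.04],[0.48,0.75,-0.75,0.06,0.006,-0.12,-0.06],[0.48,0.87,-0.92,0.1,0.006,-0.154,-0.064],[0.48,0.87,-0.92,0.1,0.006,-0.154,-0.064],[0.48,0.87,-0.92,0.1,0.006,-0.154,-0.064],[0.48,0.87,-0.92,0.1,0.006,-0.154,-0.064]]]}}

```text
time: 14.77
tool_pos: [0.4566, 0.1863, 0.4488]
ee_rot: [3.139, -0.003, 0.298]
wrist_force: [-0.2, 0.4, -0.9]
width: 0.045
```

```bash
python3 - <<'E'
from h import *
st(); im,d,P=snap('wrist','w16'); st()
s=robot.get_obs(); R0=Ro.from_euler('xyz',s['ee_rot']).as_matrix()
im,d,P,u,v,X=cloud('w16'); H=cv2.cvtColor(im,cv2.COLOR_RGB2HSV)[v,u]; T=(X-s['tool_pos'])@R0
m=(H[:,0]>100)&(H[:,0]<130)&(H[:,1]>120)&(T[:,2]>.235)&(T[:,2]<.28)&(abs(T[:,1])<.05)
for k in(m&(T[:,1]>0),m&(T[:,1]<0)): print('jaw',k.sum(),T[k].min(0).round(4),T[k].max(0).round(4))
# pin outer end
m=(abs(T[:,1])<.006)&(T[:,2]>.13)&(T[:,2]<.155)&(T[:,0]>.0)&(T[:,0]<.05); print('pin',m.sum(),T[m].min(0).round(4),T[m].max(0).round(4)); k=m&(T[:,0]>.02); print(np.median(T[k],0).round(4)); A=T[k]; print(np.polyfit(A[:,0],A[:,2],1),np.polyfit(A[:,0],A[:,1],1))
go([.4615,.1884,.2867],0,.301); go([.4615,.1884,.35],0,.301)
E
```

```text
t 14.77 pos [0.4566 0.1863 0.4488] rot [ 3.1395 -0.0033  0.2985] F [-0.2  0.4 -0.9] w 0.045 q [ 0.27 -0.05  1.42 -0.    1.76  1.54]
t 14.82 pos [0.4563 0.1861 0.4495] rot [ 3.1396 -0.0043  0.2982] F [0.1 0.6 0. ] w 0.0452 q [ 0.27 -0.05  1.42 -0.    1.76  1.54]
jaw 93 [-0.0103  0.0173  0.2468] [0.0054 0.0234 0.2602]
jaw 101 [-0.0106 -0.0237  0.2407] [ 0.0051 -0.0168  0.2598]
pin 1617 [ 0.     -0.006   0.1373] [0.0323 0.006  0.1507]
[0.0268 0.0006 0.1436]
[0.08467815 0.14159698] [-0.01442937  0.00096201]
dx,dy,dz [ 0.049 -0.01   1.628] turn [ 0.001 -0.003 -0.002] deg 0.3 rows>= 3.9 t 14.8167
dx,dy,dz [ 0.052 -0.009  0.995] turn [ 0.001 -0.003 -0.002] deg 0.3 rows>= 2.4 t 14.8167
```

View pics/w16.png

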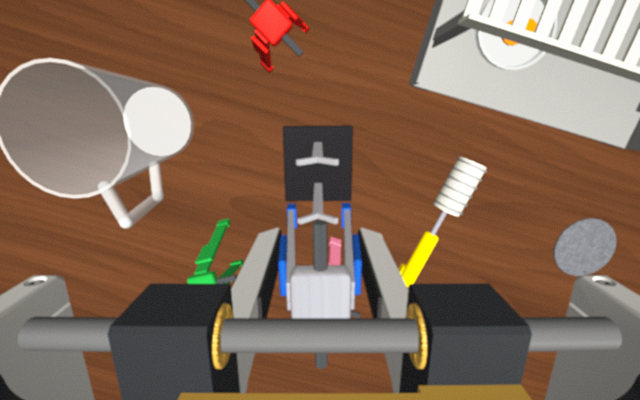

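The tongs haven't shifted in the hand: the jaws sit at the same tool coordinates as at pick-up. Lowering over the notches.

Call:
{"op": "move_arm", "data": {"increments": [[[0.48,0.05,-0.01,0.1,0,-0.003,0],[0.48,0.05,-0.01,0.3,0,-0.003,0],[0.48,0.05,-0.01,0.6,0,-0.003,0],[0.48,0.05,-0.01,0.8,0,-0.003,0],[0.48,0.05,-0.01,0.8,0,-0.003,0],[0.48,0.05,-0.01,0.8,0,-0.003,0]]]}}

```text
time: 15.32
tool_pos: [0.4612, 0.189, 0.3691]
ee_rot: [3.14, 0.003, 0.299]
wrist_force: [0.4, -0.8, -0.8]
width: 0.0454
```

```bash
python3 - <<'E'
from h import *
st(); go([.4615,.1884,.2867],0,.301)
E
```

```text
t 15.32 pos [0.4612 0.189  0.3691] rot [3.1401e+00 2.9000e-03 2.9890e-01] F [ 0.4 -0.8 -0.8] w 0.0454 q [ 0.28 -0.02  1.55 -0.    1.61  1.55]
dx,dy,dz [0.003 0.006 0.824] turn [ 0.001  0.002 -0.001] deg 0.2 rows>= 2.0 t 15.3167
```

Call:
{"op": "move_arm", "data": {"increments": [[[0.48,0,0.005,0.15,0,0.002,0],[0.48,0,0.005,0.35,0,0.002,0],[0.48,0,0.005,0.52,0,0.002,0],[0.48,0,0.005,0.65,0,0.002,0],[0.48,0,0.005,0.72,0,0.002,0],[0.48,0,0.005,0.72,0,0.002,0]]]}}

```text
time: 15.82
tool_pos: [0.4619, 0.189, 0.2983]
ee_rot: [3.14, -0.002, 0.3]
wrist_force: [-0.5, -0.2, -1.0]
width: 0.0451
```

```bash
python3 - <<'E'
from h import *
st(); im,d,P=snap('wrist','w17'); im2,d,P=snap('side','s17');st(); go([.4615,.1884,.2867],0,.301)
cv2.imwrite('pics/s17c.png',cv2.resize(im2[200:310,250:350,::-1],None,fx=5,fy=5,interpolation=cv2.INTER_CUBIC)[:600])
E
```

```text
t 15.82 pos [0.4619 0.189  0.2983] rot [ 3.1401e+00 -2.5000e-03  2.9950e-01] F [-0.5 -0.2 -1. ] w 0.0451 q [ 0.28  0.02  1.65 -0.    1.46  1.55]
t 15.92 pos [0.4624 0.1892 0.2999] rot [ 3.14   -0.0054  0.2997] F [ 0.4 -0.5 -1.4] w 0.0454 q [ 0.28  0.02  1.65 -0.    1.47  1.55]
dx,dy,dz [-0.011  0.005  0.132] turn [ 0.001 -0.003 -0.001] deg 0.3 rows>= 0.3 t 15.9167
```

View pics/w17.png

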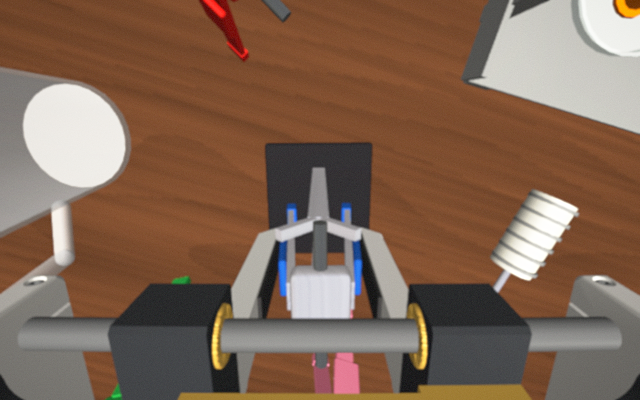

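View pics/s17c.png

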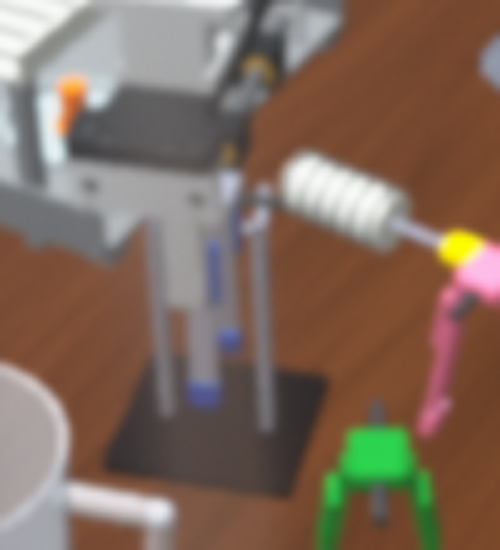

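Call:
{"op": "move_arm", "data": {"increments": [[[0.48,-0.01,0.005,0.05,0,-0.003,0],[0.48,-0.01,0.005,0.1,0,-0.003,0],[0.48,-0.01,0.005,0.13,0,-0.003,0],[0.48,-0.01,0.005,0.13,0,-0.003,0],[0.48,-0.01,0.005,0.13,0,-0.003,0]]]}}

```text
time: 16.33
tool_pos: [0.4613, 0.1885, 0.2855]
ee_rot: [3.14, 0.001, 0.3]
wrist_force: [-0.2, 0.6, 0.5]
width: 0.045
```

```bash
python3 - <<'E'
from h import *
st(); go([.4615,.1884,.2867],0,.301)
E
```

```text
t 16.33 pos [0.4613 0.1885 0.2855] rot [3.1403e+00 1.3000e-03 3.0000e-01] F [-0.2  0.6  0.5] w 0.045 q [ 0.27  0.03  1.67 -0.    1.44  1.55]
dx,dy,dz [ 0.002  0.002 -0.012] turn [ 0.001  0.001 -0.001] deg 0.1 rows>= 0.0 t 16.3333
```

The pose matches the original hang to about 1 mm, and the pin is seated. Opening slowly.

Call:
{"op": "move_arm", "data": {"increments": [[[0.52,0,0,0,0,0,0],[0.54,0,0,0,0,0,0],[0.56,0,0,0,0,0,0],[0.6,0,0,0,0,0,0],[0.7,0,0,0,0,0,0],[0.8,0,0,0,0,0,0],[1,0,0,0,0,0,0],[1,0,0,0,0,0,0]]]}}

```text
time: 17.0
tool_pos: [0.4609, 0.1883, 0.2846]
ee_rot: [3.14, 0.004, 0.3]
wrist_force: [-0.1, 0.4, -0.4]
width: 0.0789
```

Call:
{"op": "move_arm", "data": {"increments": [[[1,0,0,0,0,0,0],[1,0,0,0,0,0,0],[1,0,0,0,0,0,0],[1,0,0,0,0,0,0]]]}}

```text
time: 17.33
tool_pos: [0.4611, 0.1884, 0.2852]
ee_rot: [3.14, 0.002, 0.3]
wrist_force: [0.4, 0.0, 0.2]
width: 0.0938
```

```bash
python3 - <<'E'
from h import *
st(); im,d,P=snap('wrist','w18')
E
```

```text
t 17.33 pos [0.4611 0.1884 0.2852] rot [3.1401e+00 2.3000e-03 3.0000e-01] F [0.4 0.  0.2] w 0.0938 q [ 0.27  0.03  1.67 -0.    1.44  1.55]
```

View pics/w18.png

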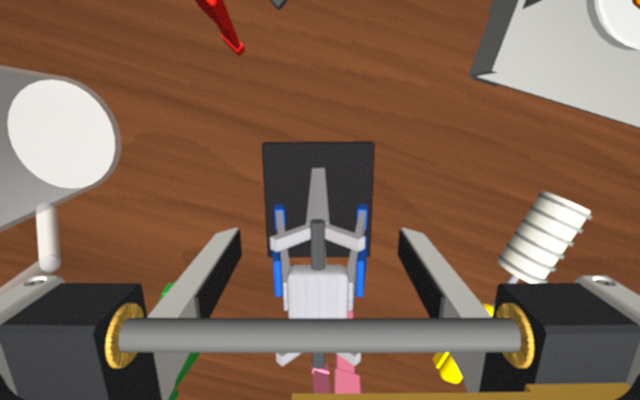

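The tongs hang in both V notches and the fingers are clear. Withdrawing straight up.

Call:
{"op": "move_arm", "data": {"increments": [[[1,0,0,-0.15,0,0,0],[1,0,0,-0.4,0,0,0],[1,0,0,-0.7,0,0,0],[1,0,0,-1,0,0,0],[1,0,0,-1,0,0,0]]]}}

```text
time: 17.8
tool_pos: [0.4622, 0.1889, 0.3925]
ee_rot: [3.14, -0.011, 0.3]
wrist_force: [1.5, 1.1, 1.9]
width: 0.0942
```

Call:
{"op": "move_arm", "data": {"increments": [[[1,-0.3,0,-0.2,0,0,0],[1,-0.6,0,-0.4,0,0,0],[1,-0.9,0,-0.5,0,0,0],[1,-0.9,0,-0.5,0,0,0],[1,-0.9,0,-0.5,0,0,0],[1,-0.9,0,-0.5,0,0,0]]]}}

```text
time: 18.3
tool_pos: [0.3756, 0.1622, 0.4348]
ee_rot: [3.14, 0.002, 0.3]
wrist_force: [0.2, 0.9, 0.2]
width: 0.0938
```

```bash
python3 - <<'E'
from dish import *
st(); im,d,P=snap('wrist','w19'); im2,_,_=snap('side','s19'); im3,_,_=snap('scene','c19'); st()
cv2.imwrite('pics/s19c.png',cv2.resize(im2[150:310,190:340,::-1],None,fx=3.7,fy=3.7,interpolation=cv2.INTER_CUBIC)[:600])
im,d,P,u,v,X=cloud('w19'); H=cv2.cvtColor(im,cv2.COLOR_RGB2HSV)[v,u]
b=(abs(X[:,0]-.461)<.045)&(abs(X[:,1]-.188)<.04); m=b&(X[:,2]>.135)&(X[:,2]<.16); print('top',m.sum(),X[m].min(0),X[m].max(0))
k=b&(H[:,1]>130)&(H[:,0]>100)&(H[:,0]<130)&(X[:,2]>.09); print('grips',X[k].min(0),X[k].max(0),X[k].mean(0))
m=(abs(X[:,0]-.685)<.055)&(abs(X[:,1]-.01)<.06)&(X[:,2]>.026)&(X[:,2]<.031)&(H[:,1]<60); print('dish',m.sum(),fit(X[m],.0435))
E
```

```text
t 18.3 pos [0.3756 0.1622 0.4348] rot [3.1401e+00 2.2000e-03 2.9990e-01] F [0.2 0.9 0.2] w 0.0938 q [ 0.27 -0.23  1.61 -0.    1.77  1.54]
t 18.45 pos [0.3761 0.1623 0.434 ] rot [3.1402 0.0048 0.2999] F [ 0.3 -0.5 -0.3] w 0.0942 q [ 0.27 -0.23  1.61 -0.    1.77  1.54]
top 2353 [0.42306969 0.1622177  0.13553076] [0.49415977 0.21449954 0.15361622]
grips [0.4409679  0.15787213 0.09528489] [0.47407537 0.21383773 0.12749489] [0.45812081 0.18534522 0.12004026]
dish 0 (array([0.685, 0.01 ]), np.float64(nan))
  return _methods._mean(a, axis=axis, dtype=dtype,
  ret = ret.dtype.type(ret / rcount)
```

View pics/w19.png

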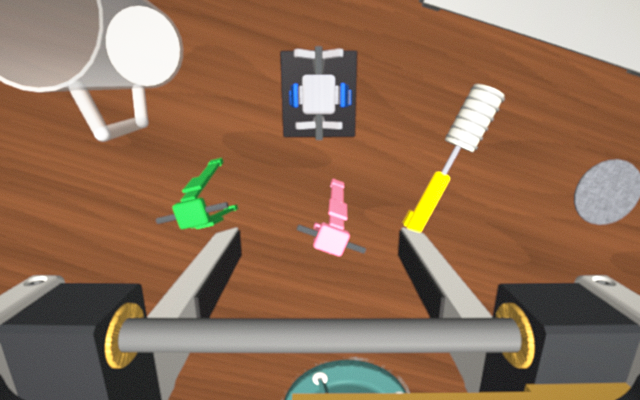

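View pics/s19c.png

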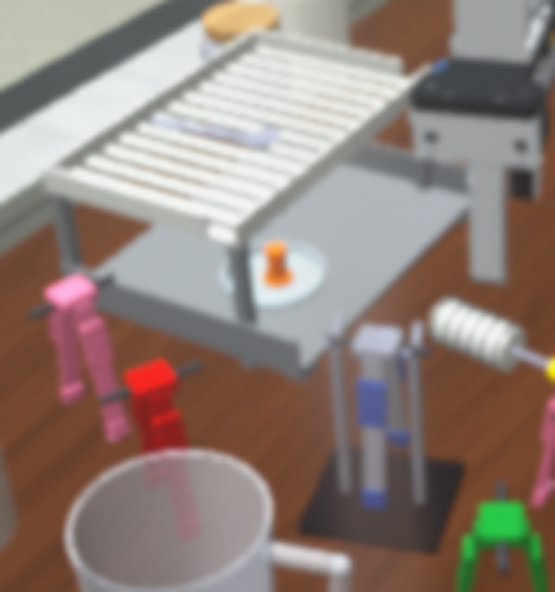

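View pics/c19.png

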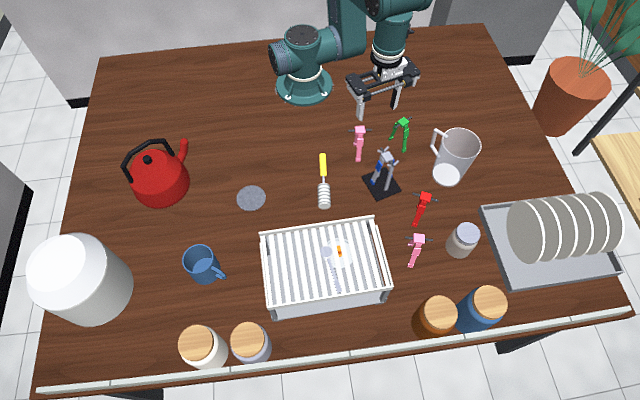

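Everything is in place: the tongs hang in the notches at (318,93) in the wrist view, the stopper stands in the dish, and nothing else has moved. Handing in.

Call:
{"op": "move_arm", "data": {"increments": [[[1,0,0,0,0,0,0],[1,0,0,0,0,0,0],[1,0,0,0,0,0,0],[1,0,0,0,0,0,0]]]}}

```text
time: 18.78
tool_pos: [0.3757, 0.1622, 0.4351]
ee_rot: [3.14, 0.003, 0.3]
wrist_force: [0.5, -0.1, -0.1]
width: 0.0942
```

```bash
python3 - <<'E'
from h import *
st(); print(robot.close_job())
E
```

```text
t 18.78 pos [0.3757 0.1622 0.4351] rot [3.1402e+00 2.9000e-03 2.9990e-01] F [ 0.5 -0.1 -0.1] w 0.0942 q [ 0.27 -0.23  1.61 -0.    1.77  1.54]
the job is handed in; nothing more can be done
None
```

The job is done and was handed in at 18.8 s. I lifted the tongs off the stand and gripped the stopper with them leaning about 44°, so it stayed upright in the jaws. I set it down in the dish under the white edge, then hung the tongs back in the notches and let go.

**Last checks:**
- **Stopper:** it stands upright with its top at about 0.051 m. It is about 2–3 mm in front of the dish's centre, measured just after I let it go.
- **Dish:** its centre was unmoved, at (0.681, 0.018), right after the release. My final depth check of the dish found no points because it was outside the wrist view. The last side and scene pictures show the stopper still standing in it.
- **Tongs:** they hang in both notches with the pin about 2 mm from where it started, and the gripper is clear of everything.
- **Other things:** nothing else looks moved in the last pictures. The largest wrist force I saw was about 3 N.

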